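# Hang the salvaged pails to dry and set the scrap aside

### The job

The rinsed pails on the salvage bench have been inspected and tagged: a round disc tag means good, a narrow rectangular tag means scrap. For every good pail, hang an S-hook from the stand onto the drying rail by its upper curl, then hang the pail by its bail from that hook's lower curl, so that it hangs upright, clear of the bench, one pail to a hook; stand every scrap pail upright on the floor of a nest of the plywood crate, one to a nest. Leave the other things on the bench alone.

Things in the scene. Friction and masses are not known exactly. Their poses are not given: they have to be found in the camera images.
- rail_mid (a point): drying rail: a fixed level steel tube of 16 mm diameter, 440 mm long, on two posts at y = +-205 mm, with a shallow aluminium drip tray (130 x 360 x 16 mm) on the bench below it. This point is the middle of the tube's centre line, 330 mm above the bench; its y axis runs along the tube, z up, its -x side faces the robot.
- stand_bar (a point): low steel hook stand: a fixed level bar of 12 mm diameter along the stand's y axis, 230 mm long, on two posts at y = +-108 mm over a base plate 100 x 240 x 10 mm. The unused S-hooks hang on it. This point is the middle of the bar's centre line, 205 mm above the bench; -x faces the robot.
- hook_a_mid (a point): one of three equal steel S-hooks of 8 mm rod, 172 mm long, 0.12 kg, at first hanging on the stand's bar. Point: middle of the shank, z up along the hook, curls in its xz plane. (x, z) in mm: the shank runs from (-22, 60) to (22, -60); both curls are half circles of 22 mm centre-line radius about (0, 60) and (0, -60). Seated, this point is 70 mm below the rail's axis (72 mm on the stand).
- hook_a_cup (a point): of the same S-hook: where the centre line of an 8 mm bar lies when seated in the lower curl, at (0, -74) mm. The upper curl's tip points down, ending at (23, 46); the lower curl's tip points up, ending at (-23, -46), towards the robot while it hangs on the stand. The hook swings freely on rail or bar.
- hook_b_mid (a point): one of three equal steel S-hooks of 8 mm rod, 172 mm long, 0.12 kg, at first hanging on the stand's bar. Point: middle of the shank, z up along the hook, curls in its xz plane. (x, z) in mm: the shank runs from (-22, 60) to (22, -60); both curls are half circles of 22 mm centre-line radius about (0, 60) and (0, -60). Seated, this point is 70 mm below the rail's axis (72 mm on the stand).
- hook_b_cup (a point): of the same S-hook: where the centre line of an 8 mm bar lies when seated in the lower curl, at (0, -74) mm. The upper curl's tip points down, ending at (23, 46); the lower curl's tip points up, ending at (-23, -46), towards the robot while it hangs on the stand. The hook swings freely on rail or bar.
- hook_c_mid (a point): one of three equal steel S-hooks of 8 mm rod, 172 mm long, 0.12 kg, at first hanging on the stand's bar. Point: middle of the shank, z up along the hook, curls in its xz plane. (x, z) in mm: the shank runs from (-22, 60) to (22, -60); both curls are half circles of 22 mm centre-line radius about (0, 60) and (0, -60). Seated, this point is 70 mm below the rail's axis (72 mm on the stand).
- hook_c_cup (a point): of the same S-hook: where the centre line of an 8 mm bar lies when seated in the lower curl, at (0, -74) mm. The upper curl's tip points down, ending at (23, 46); the lower curl's tip points up, ending at (-23, -46), towards the robot while it hangs on the stand. The hook swings freely on rail or bar.
- good_a_mid (a point): small round aluminium pail, 84 mm across the foot, 95 mm at the rim, body 80 mm high, 0.2 to 0.33 kg, with a rigid upright steel bail over the middle, along y (see bail point). A white round disc tag (42 mm, reaching 77 mm from the axis): good; lies flat on the rim at -x. Point: on the axis, 75 mm above the underside; z up. 
- good_b_mid (a point): small round aluminium pail, 84 mm across the foot, 95 mm at the rim, body 80 mm high, 0.2 to 0.33 kg, with a rigid upright steel bail over the middle, along y (see bail point). A white round disc tag (42 mm, reaching 77 mm from the axis): good; lies flat on the rim at -x. Point: on the axis, 75 mm above the underside; z up. May be absent.
- good_c_mid (a point): small round aluminium pail, 84 mm across the foot, 95 mm at the rim, body 80 mm high, 0.2 to 0.33 kg, with a rigid upright steel bail over the middle, along y (see bail point). A white round disc tag (42 mm, reaching 77 mm from the axis): good; lies flat on the rim at -x. Point: on the axis, 75 mm above the underside; z up. May be absent.
- scrap_a_mid (a point): small round aluminium pail, 84 mm across the foot, 95 mm at the rim, body 80 mm high, 0.2 to 0.33 kg, with a rigid upright steel bail over the middle, along y (see bail point). A white narrow rectangular tag (72 x 18 mm, reaching 61 mm from the axis): scrap; lies flat on the rim at -x. Point: on the axis, 75 mm above the underside; z up. Bail as on the good pails. May be absent.
- scrap_b_mid (a point): small round aluminium pail, 84 mm across the foot, 95 mm at the rim, body 80 mm high, 0.2 to 0.33 kg, with a rigid upright steel bail over the middle, along y (see bail point). A white narrow rectangular tag (72 x 18 mm, reaching 61 mm from the axis): scrap; lies flat on the rim at -x. Point: on the axis, 75 mm above the underside; z up. Bail as on the good pails. May be absent.
- good_a_bail (a point): top middle of that pail's bail, 147 mm above the underside. Bail: 8 mm round rod in the pail's yz plane; legs at y = +-50 mm up to 128 mm, sloping in to a level top bar along y whose centre line is 142 mm above the underside, straight for |y| = 11 to 41 mm; between, a small crest up to 147 mm at y = 0.
- good_b_bail (a point): top middle of that pail's bail, 147 mm above the underside. Bail: 8 mm round rod in the pail's yz plane; legs at y = +-50 mm up to 128 mm, sloping in to a level top bar along y whose centre line is 142 mm above the underside, straight for |y| = 11 to 41 mm; between, a small crest up to 147 mm at y = 0.
- good_c_bail (a point): top middle of that pail's bail, 147 mm above the underside. Bail: 8 mm round rod in the pail's yz plane; legs at y = +-50 mm up to 128 mm, sloping in to a level top bar along y whose centre line is 142 mm above the underside, straight for |y| = 11 to 41 mm; between, a small crest up to 147 mm at y = 0.
- crate_nest0 (a point): one of two nests of a fixed plywood crate (124 x 240 x 55 mm outside, walls 8 mm, divider 48 mm high). Each nest is a square pocket 108 x 108 mm, open above; this point is the centre of its floor, 8 mm above the bench; the nests lie side by side along the crate's y axis, 116 mm apart.
- crate_nest1 (a point): one of two nests of a fixed plywood crate (124 x 240 x 55 mm outside, walls 8 mm, divider 48 mm high). Each nest is a square pocket 108 x 108 mm, open above; this point is the centre of its floor, 8 mm above the bench; the nests lie side by side along the crate's y axis, 116 mm apart.
- tin: bystander, to be left alone: closed food tin, 48 mm diameter, 60 mm high, standing among the pails; origin under its middle.
- brush: bystander, to be left alone: hand brush, 170 mm long, lying along its x axis; origin on its underside.
- wrench: bystander, to be left alone: steel wrench, 170 mm long, lying along its x axis; origin on its underside.
- mug: bystander, to be left alone: white mug, 72 mm diameter, 85 mm high; origin under its middle.
- jar: bystander, to be left alone: glass jar, 72 mm diameter, 100 mm high; origin under its middle.
Things that resemble listed ones, but are neither listed nor needed, are in the scene too. What is shaped like the part that bears hook_b_mid but orange or pink is not meant.

How it is judged:
On the way:
1. an S-hook hangs on the drying rail by its upper curl, let go by the gripper (((horizontal distance between hook_a_mid and rail_mid below 0.21 m and x of hook_a_mid in the frame of rail_mid between -0.04 and 0.04 m and z of hook_a_mid in the frame of rail_mid between -0.085 and -0.045 m and contact force between hook_a and rail above 0.4 N and contact force between hook_a and the fingers below 0.05 N) or (horizontal distance between hook_b_mid and rail_mid below 0.21 m and x of hook_b_mid in the frame of rail_mid between -0.04 and 0.04 m and z of hook_b_mid in the frame of rail_mid between -0.085 and -0.045 m and contact force between hook_b and rail above 0.4 N and contact force between hook_b and the fingers below 0.05 N) or (horizontal distance between hook_c_mid and rail_mid below 0.21 m and x of hook_c_mid in the frame of rail_mid between -0.04 and 0.04 m and z of hook_c_mid in the frame of rail_mid between -0.085 and -0.045 m and contact force between hook_c and rail above 0.4 N and contact force between hook_c and the fingers below 0.05 N))), for 0.2 s.
At the end, for the whole second after the job is handed in: Each good pail present hangs upright (0.5 rad) from the low curl of an S-hook hanging freely on the rail (hook middle within 40 mm fore and aft, 45 to 85 mm below the tube; bail within 45 mm of the hook, 100 to 170 mm below); each scrap pail stands upright on a nest floor within 25 mm of its centre ((((horizontal distance between hook_a_mid and rail_mid below 0.21 m and x of hook_a_mid in the frame of rail_mid between -0.04 and 0.04 m and z of hook_a_mid in the frame of rail_mid between -0.085 and -0.045 m and contact force between hook_a and rail above 0.4 N and contact force between hook_a and the fingers below 0.05 N) and horizontal distance between good_a_bail and hook_a_mid below 0.045 m and z of good_a_bail in the frame of rail_mid between -0.17 and -0.1 m and contact force between good_a and hook_a above 0.5 N) or ((horizontal distance between hook_b_mid and rail_mid below 0.21 m and x of hook_b_mid in the frame of rail_mid between -0.04 and 0.04 m and z of hook_b_mid in the frame of rail_mid between -0.085 and -0.045 m and contact force between hook_b and rail above 0.4 N and contact force between hook_b and the fingers below 0.05 N) and horizontal distance between good_a_bail and hook_b_mid below 0.045 m and z of good_a_bail in the frame of rail_mid between -0.17 and -0.1 m and contact force between good_a and hook_b above 0.5 N) or ((horizontal distance between hook_c_mid and rail_mid below 0.21 m and x of hook_c_mid in the frame of rail_mid between -0.04 and 0.04 m and z of hook_c_mid in the frame of rail_mid between -0.085 and -0.045 m and contact force between hook_c and rail above 0.4 N and contact force between hook_c and the fingers below 0.05 N) and horizontal distance between good_a_bail and hook_c_mid below 0.045 m and z of good_a_bail in the frame of rail_mid between -0.17 and -0.1 m and contact force between good_a and hook_c above 0.5 N)) and angle between each of good_a_mid, good_b_mid, good_c_mid's own z axis and vertical below 0.5 rad and (((horizontal distance between hook_a_mid and rail_mid below 0.21 m and x of hook_a_mid in the frame of rail_mid between -0.04 and 0.04 m and z of hook_a_mid in the frame of rail_mid between -0.085 and -0.045 m and contact force between hook_a and rail above 0.4 N and contact force between hook_a and the fingers below 0.05 N) and horizontal distance between good_b_bail and hook_a_mid below 0.045 m and z of good_b_bail in the frame of rail_mid between -0.17 and -0.1 m and contact force between good_b and hook_a above 0.5 N) or ((horizontal distance between hook_b_mid and rail_mid below 0.21 m and x of hook_b_mid in the frame of rail_mid between -0.04 and 0.04 m and z of hook_b_mid in the frame of rail_mid between -0.085 and -0.045 m and contact force between hook_b and rail above 0.4 N and contact force between hook_b and the fingers below 0.05 N) and horizontal distance between good_b_bail and hook_b_mid below 0.045 m and z of good_b_bail in the frame of rail_mid between -0.17 and -0.1 m and contact force between good_b and hook_b above 0.5 N) or ((horizontal distance between hook_c_mid and rail_mid below 0.21 m and x of hook_c_mid in the frame of rail_mid between -0.04 and 0.04 m and z of hook_c_mid in the frame of rail_mid between -0.085 and -0.045 m and contact force between hook_c and rail above 0.4 N and contact force between hook_c and the fingers below 0.05 N) and horizontal distance between good_b_bail and hook_c_mid below 0.045 m and z of good_b_bail in the frame of rail_mid between -0.17 and -0.1 m and contact force between good_b and hook_c above 0.5 N)) and (((horizontal distance between hook_a_mid and rail_mid below 0.21 m and x of hook_a_mid in the frame of rail_mid between -0.04 and 0.04 m and z of hook_a_mid in the frame of rail_mid between -0.085 and -0.045 m and contact force between hook_a and rail above 0.4 N and contact force between hook_a and the fingers below 0.05 N) and horizontal distance between good_c_bail and hook_a_mid below 0.045 m and z of good_c_bail in the frame of rail_mid between -0.17 and -0.1 m and contact force between good_c and hook_a above 0.5 N) or ((horizontal distance between hook_b_mid and rail_mid below 0.21 m and x of hook_b_mid in the frame of rail_mid between -0.04 and 0.04 m and z of hook_b_mid in the frame of rail_mid between -0.085 and -0.045 m and contact force between hook_b and rail above 0.4 N and contact force between hook_b and the fingers below 0.05 N) and horizontal distance between good_c_bail and hook_b_mid below 0.045 m and z of good_c_bail in the frame of rail_mid between -0.17 and -0.1 m and contact force between good_c and hook_b above 0.5 N) or ((horizontal distance between hook_c_mid and rail_mid below 0.21 m and x of hook_c_mid in the frame of rail_mid between -0.04 and 0.04 m and z of hook_c_mid in the frame of rail_mid between -0.085 and -0.045 m and contact force between hook_c and rail above 0.4 N and contact force between hook_c and the fingers below 0.05 N) and horizontal distance between good_c_bail and hook_c_mid below 0.045 m and z of good_c_bail in the frame of rail_mid between -0.17 and -0.1 m and contact force between good_c and hook_c above 0.5 N)) and (horizontal distance between scrap_a_mid and crate_nest0 below 0.025 m or horizontal distance between scrap_a_mid and crate_nest1 below 0.025 m) and z of each of scrap_a_mid, scrap_b_mid in the frame of crate_nest0 below 0.083 m and angle between each of scrap_a_mid, scrap_b_mid's own z axis and vertical below 0.12 rad and linear speed of each of scrap_a, scrap_b below 0.03 m/s and (horizontal distance between scrap_b_mid and crate_nest0 below 0.025 m or horizontal distance between scrap_b_mid and crate_nest1 below 0.025 m)); the robot touches nothing.
It fails at once if a bystander is shoved more than 60 mm (distance of any of tin, brush, wrench, mug, jar from where it was at the start of the episode above 0.06 m).
It fails at once if the tin, mug or jar is knocked over (angle between any of tin, mug, jar's own z axis and vertical above 0.7 rad).
Of good_b, good_c only 1 to 2 are there at a start; the rules pass over those that are not, and their reading is None.
Of scrap_a, scrap_b only 1 to 2 are there at a start; the rules pass over those that are not, and their reading is None.
At some moment in a run one of good_a, good_b, good_c, scrap_a, scrap_b may be knocked a few centimetres aside while the robot is not near it.
It also fails if it takes over 210 s, if anything falls off the work surface, if the arm or the gripper's body presses on something with over 40 N, if the wrist force passes 120 N, or if a joint passes its speed limit or range.

### The arm

A 7-joint arm with a two-finger parallel gripper is mounted at the origin on the work surface. World frame = base frame: x ahead of the robot, y to its left, z up, the work surface at z = 0. Lengths are in m, angles in rad, forces in N, time in s.
With the tool pointing down it reaches from about 0.425 to 0.825 m from the base axis. Payload 3.6 kg.
Tool frame: the origin (TCP) lies between the finger pads; the fingertips stand 8 mm ahead of it and the grasp point (between the pads) lies 11 mm behind it; z points along the fingers, y is the line along which they close (so a half turn about z gives the same grasp; the last joint's range is limited). The gripper opens to 93 mm and grips with 3 to 60 N. Pads are 15 mm wide; open, the fingers measure 128 mm over their backs; the gripper's body (75 mm by 188 mm) begins 65 mm behind the grasp point.
Start: joints at [-1.315, 0.615, -0.013, 1.423, 0.008, 1.103, -0.04], TCP at [0.181, 0.624, 0.227] pointing down, gripper open.
Joint ranges: [-3.12, 3.12], [-0.3, 2.06], [-1.34, 1.32], [0.26, 2.42], [-1.36, 4.5], [0.01, 1.98], [-2.84, 2.84]. Speed limits (rad/s): [2.79, 2.79, 3.14, 3.14, 3.14, 3.14, 3.14].

### API

Orientations are given as [roll, pitch, yaw] about the fixed x, y, z axes, in that order (R = Rz(yaw) Ry(pitch) Rx(roll)).
In Python, from rig import get_obs, optics, workorder gives the robot as it stands.
- The arm moves only by the shell command python3 -m handwheel 'ROWS' [FORCE]. ROWS is JSON, a list that holds one entry, the list of rows, each a list of 5 numbers: the finger opening in m, from 0 to 0.093, then the shift along the tool's x, y, z in m, then the turn about the tool's z in units of 10 degrees (1.0 is 10 degrees). A call has exactly 10 rows; each row is the pose to reach, as a shift and turn from the pose commanded when the call began, along the tool's axes at that moment; what a row does not reach only later rows make up. A row lasts 1/8 s, in which the tool goes at most 62.5 mm and 10.7 degrees, less where a joint would pass 70% of its speed; a pose out of reach is approached as far as the arm can. A call with a gripper value outside its range is refused whole. The fingers move at their own pace and stop on an object; FORCE is the grip in N (left out, the last holds). Time passes only in rows, so rows that repeat a pose let the fingers close, or fill a call up. It gives the time, the measured TCP pose, the force, the opening and the grip force at its end, in the units of the state.
- get_obs(): the state, without advancing time (a new reading comes with each control period).
- optics.grab_frame(name): name is "scene" or "top" or "wrist"; returns a dict with "color" (420x560x3 uint8, red, green, blue), "K" (3x3 intrinsics, pixels), "R" (3x3) and "t" (3): a world point X has camera coordinates R X + t. Camera axes: x right, y down, z forward; pixel columns grow to the right and rows downward; lengths in m; the calibration is good to about 2 mm. A picture is of the moment at which its call begins. There is no depth.
- workorder.job_done(): hands the job in; it is judged then, once.
The state is a dict: "clock": time; "joints": joint angles; "dq": joint speeds; "joint_torque": joint torques, N m; "eef_pos": TCP position; "ee_rot": TCP orientation; "wrist_force": force on the tool from outside, world axes, zero at the start; "torque": the same for the moment, N m; "grip_width": finger opening in m; "grasp_force": force on a finger pad.
Only numpy, scipy, OpenCV 4.12 (cv2) and the standard library are available. Lean on these libraries where they do the work, as an engineer would, in place of code of your own. Each camera call takes 0.05 s, during which the arm holds its last target. There are 200 camera calls.

## Working session

There is one attempt and no reset: what is moved stays moved. The work goes in short steps, Python scripts to look and compute and a shell command to move; the robot and the scene stay as the last step left them, time stands still between calls to the robot, and variables do not carry over. Pictures are saved under pics/ and viewed, at most 14 in all, crops included, and the job is handed in when it is done.

```bash
mkdir -p pics; ls; cat > h.py <<'E'
import numpy as np,cv2
from rig import get_obs, optics, workorder
def grab(n):
    f=optics.grab_frame(n); return f['color'],np.array(f['K']),np.array(f['R']),np.array(f['t'])
def save(name,img): cv2.imwrite('pics/'+name,cv2.cvtColor(img,cv2.COLOR_RGB2BGR))
def ray(px,K,R,t):
    c=-R.T@t; d=R.T@np.linalg.inv(K)@np.array([px[0],px[1],1.]); return c,d/np.linalg.norm(d)
def plane(px,cam,z):
    c,d=ray(px,*cam); return c+d*(z-c[2])/d[2]
def proj(X,cam):
    K,R,t=cam; p=K@(R@np.array(X,float)+t); return p[:2]/p[2]
def tri(p1,c1,p2,c2):
    a,d=ray(p1,*c1); b,e=ray(p2,*c2)
    A=np.stack([d,-e],1); s=np.linalg.lstsq(A,b-a,rcond=None)[0]
    return (a+d*s[0]+b+e*s[1])/2, np.linalg.norm(a+d*s[0]-b-e*s[1])
def rel(target):
    "shift in tool axes from current measured TCP"
    from scipy.spatial.transform import Rotation as Ro
    o=get_obs(); return Ro.from_euler('xyz',o['ee_rot']).as_matrix().T@(np.array(target)-o['eef_pos'])
E
python3 - <<'E'
from h import *
o=get_obs();print({k:np.round(v,3) for k,v in o.items()})
for n in ['scene','top']:
    c,K,R,t=grab(n); save(n+'0.png',cv2.resize(c,(800,600)) ); print(n,K.round(1).tolist(),(-R.T@t).round(3),R.round(2).tolist())
E
```

```text
pics
{'clock': np.float64(0.0), 'joints': array([-1.314,  0.616, -0.013,  1.425,  0.008,  1.103, -0.04 ]), 'dq': array([-0.001, -0.001,  0.   , -0.003, -0.001,  0.002, -0.001]), 'joint_torque': array([ 0.0000e+00, -4.5894e+01,  2.0900e-01, -1.6574e+01, -6.1000e-02,
        2.1000e-02,  0.0000e+00]), 'eef_pos': array([0.181, 0.623, 0.225]), 'ee_rot': array([-3.139,  0.   ,  2.859]), 'wrist_force': array([ 0.002, -0.867,  0.179]), 'torque': array([-0.011,  0.027, -0.03 ]), 'grasp_force': np.float64(0.0), 'grip_width': np.float64(0.093)}
scene [[464.1, 0.0, 276.7], [0.0, 464.1, 209.8], [0.0, 0.0, 1.0]] [ 1.351 -0.237  1.074] [[0.26, 0.97, -0.01], [0.67, -0.18, -0.72], [-0.7, 0.18, -0.69]]
top [[478.5, 0.0, 274.3], [0.0, 478.5, 198.8], [0.0, 0.0, 1.0]] [2.49e-01 1.00e-03 1.64e+00] [[-0.03, -1.0, -0.0], [-0.98, 0.03, -0.17], [0.17, -0.0, -0.98]]
```

View pics/scene0.png

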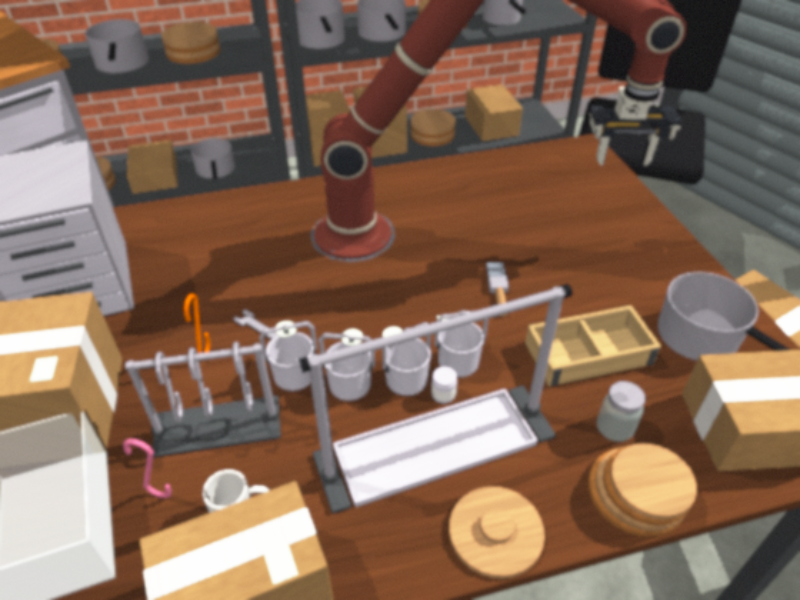

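View pics/top0.png

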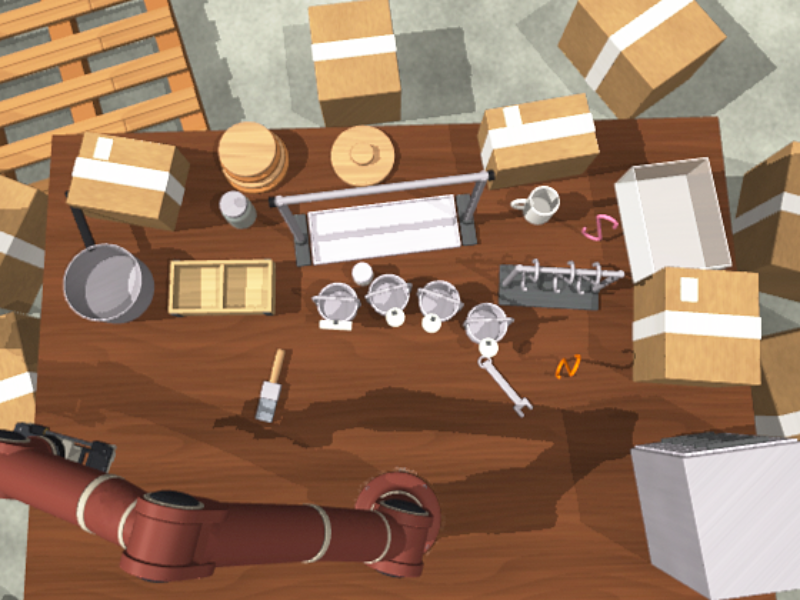

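The pictures show four pails in the top view. The leftmost (337,302) has a rectangular tag, so it is scrap. The three at (388,295), (438,300) and (487,325) have disc tags, so they are good. Three steel hooks hang on the stand at (530–600,275). The orange (568,367) and pink (600,228) hooks are decoys. The other grey pots, such as the one at (108,283), are lookalikes. One close crop will check these choices.

```bash
python3 - <<'E'
from h import *
c,*cam=grab('top'); P=lambda x,y,z:plane((x*.7,y*.7),cam,z).round(3)
print('rail',P(273,202,.33),P(491,176,.33)); print('bar',P(510,283,.205),P(622,273,.205))
for q in [(337,302),(388,295),(438,300),(487,325)]: print(P(*q,.08))
print('tags',P(335,325,.08),P(396,317,.08),P(432,323,.08),P(488,348,.08))
print('crate',[P(*q,.055) for q in [(170,262),(272,260),(274,313),(168,316)]]); print('tin',P(362,273,.06),'wr',P(484,362,0),P(525,408,0))
save('crop1.png',cv2.resize(c[110:290,210:450],(800,600),interpolation=cv2.INTER_CUBIC))
E
```

```text
rail [0.654 0.228 0.33 ] [ 0.695 -0.208  0.33 ]
bar [ 0.498 -0.256  0.205] [ 0.512 -0.496  0.205]
[0.487 0.123 0.08 ]
[0.5   0.005 0.08 ]
[ 0.485 -0.11   0.08 ]
[ 0.424 -0.219  0.08 ]
tags [0.434 0.129 0.08 ] [ 0.448 -0.011  0.08 ] [ 0.432 -0.094  0.08 ] [ 0.371 -0.219  0.08 ]
crate [array([0.599, 0.519, 0.055]), array([0.596, 0.278, 0.055]), array([0.469, 0.273, 0.055]), array([0.47 , 0.521, 0.055])]
tin [0.557 0.065 0.06 ] wr [ 0.344 -0.219  0.   ] [ 0.233 -0.31   0.   ]
```

View pics/crop1.png

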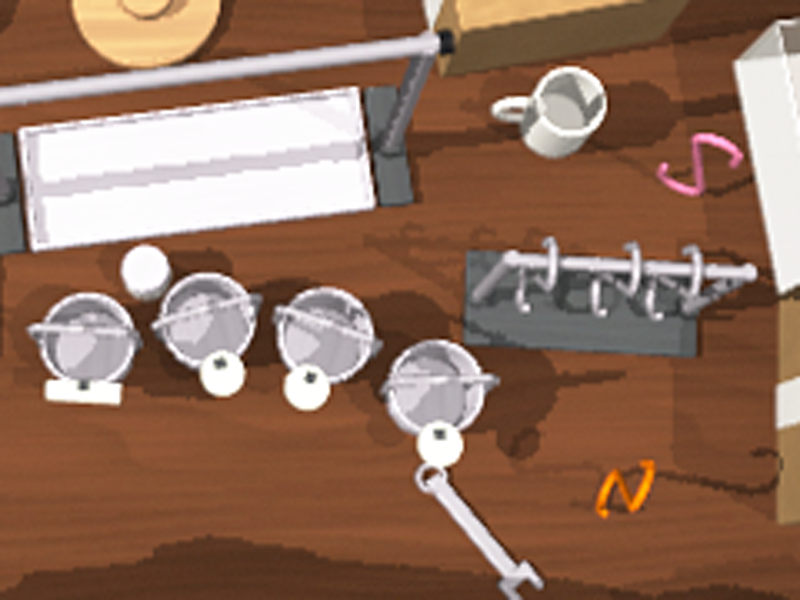

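The crop confirms it: crop px (83,390) is the rectangular tag, so scrap. Discs at (222,373), (307,388) and (440,443) make three good pails. The three steel hooks on the bar are at crop x = 548, 632 and 695.

Plan: take each hook by its upper curl and slip its lower curl under a bail. Then lift hook and pail together and hang them on the rail. The scrap pail goes first, gripped by its bail.

```bash
cat >> h.py <<'E'
def hand(X): return np.round(1000*rel(X),0)
E
python3 - <<'E'
from h import *
c,*cam=grab('top'); P=lambda x,y,z:plane((210+x*.3,110+y*.3),cam,z)
for n,a,b in [('scrap',(34,329),(138,335)),('g1',(156,325),(260,299)),('g2',(276,318),(379,347)),('g3',(385,383),(495,380))]:
    p,q=P(*a,.135),P(*b,.135); d=p-q; print(n,((p+q)/2).round(3),'len',np.linalg.norm(d).round(3),'yaw',np.arctan2(-d[0],d[1]).round(3))
for x,y in [(548,256),(632,259),(695,261)]: print('hook',P(x,y,.212).round(3))
r=rel((.487,.123,.30)); print(r.round(3))
E
```

```text
scrap [0.485 0.119 0.135] len 0.1 yaw -0.088
g1 [0.5   0.002 0.135] len 0.103 yaw 0.218
g2 [ 0.477 -0.111  0.135] len 0.102 yaw -0.308
g3 [ 0.427 -0.216  0.135] len 0.104 yaw -0.003
hook [ 0.53  -0.309  0.212]
hook [ 0.525 -0.386  0.212]
hook [ 0.521 -0.443  0.212]
[-0.433 -0.396 -0.073]
```

```bash
python3 -m handwheel '[[[0.06,-0.04,-0.04,-0.03,0.8],[0.06,-0.085,-0.08,-0.07,1.6],[0.06,-0.13,-0.12,-0.073,2.4],[0.06,-0.175,-0.16,-0.073,3.2],[0.06,-0.22,-0.2,-0.073,4.0],[0.06,-0.265,-0.24,-0.073,4.8],[0.06,-0.31,-0.28,-0.073,5.6],[0.06,-0.355,-0.32,-0.073,6.4],[0.06,-0.4,-0.36,-0.073,7.2],[0.06,-0.433,-0.396,-0.073,7.9]]]'; python3 -m handwheel '[[[0.06,0,0,0,0],[0.06,0,0,0,0],[0.06,0,0,0,0],[0.06,0,0,0,0],[0.06,0,0,0,0],[0.06,0,0,0,0],[0.06,0,0,0,0],[0.06,0,0,0,0],[0.06,0,0,0,0],[0.06,0,0,0,0]]]'
python3 - <<'E'
from h import *
c,*cam=grab('wrist'); save('w1.png',c); print(get_obs()['eef_pos'],(-cam[1].T@cam[2]).round(3), proj((.485,.119,.142),cam),hand((.485,.119,.131)))
E
```

```text
clock: 1.45
eef_pos: [0.4877, 0.1207, 0.2998]
ee_rot: [3.141, 0.0, 1.474]
wrist_force: [0.1, 0.5, -0.1]
grip_width: 0.0601
grasp_force: 0.0
clock: 2.7
eef_pos: [0.4867, 0.123, 0.2996]
ee_rot: [-3.142, 0.0, 1.48]
wrist_force: [0.1, -0.1, -0.3]
grip_width: 0.0602
grasp_force: 0.0
[0.48668637 0.123031   0.29964684] [0.494 0.201 0.457] [274.94169045 203.73932005] [ -4.  -1. 169.]
```

View pics/w1.png

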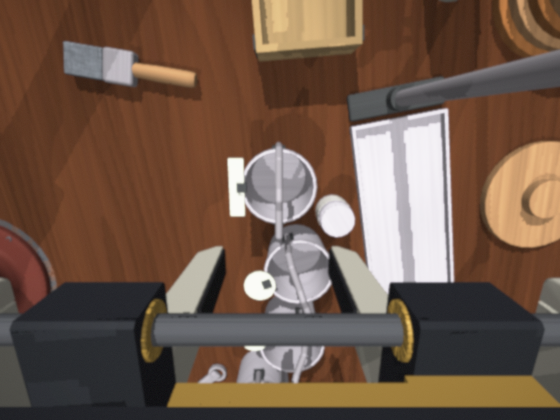

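The wrist view shows the scrap pail with its rim centre near (281,186), its rectangular tag at (236,187) and its bail along column 279. The tin is at (335,215).

```bash
python3 - <<'E'
from h import *
c,*cam=grab('wrist')
print(plane((281,186),cam,.08).round(3),plane((279,147),cam,.135).round(3),plane((282,237),cam,.138).round(3), hand((.487,.121,.131)))
E
```

```text
[0.493 0.125 0.08 ] [0.494 0.176 0.135] [0.489 0.08  0.138] [ -2.   1. 169.]
```

```bash
python3 -m handwheel '[[[0.06,0,0.002,0.04,0],[0.06,0,0.002,0.08,0],[0.06,0,0.002,0.12,0],[0.06,0,0.002,0.15,0],[0.06,0,0.002,0.167,0],[0.06,0,0.002,0.167,0],[0,0,0.002,0.167,0],[0,0,0.002,0.167,0],[0,0,0.002,0.167,0],[0,0,0.002,0.167,0]]]' 50; python3 -m handwheel '[[[0,0,0,0,0],[0,0,0,0,0],[0,0,0,-0.02,0],[0,0,0,-0.05,0],[0,0,0,-0.09,0],[0,0,0,-0.12,0],[0,0,0,-0.12,0],[0,0,0,-0.12,0],[0,0,0,-0.12,0],[0,0,0,-0.12,0]]]'
python3 - <<'E'
from h import *
c,*cam=grab('top')
P=lambda x,y,z:plane((x,y),cam,z)
# crate: wooden color mask
hsv=cv2.cvtColor(c,cv2.COLOR_RGB2HSV); m=cv2.inRange(hsv,(15,60,120),(32,255,255)); m[:170]=0;m[235:]=0;m[:,:105]=0;m[:,205:]=0
ct=max(cv2.findContours(m,cv2.RETR_EXTERNAL,cv2.CHAIN_APPROX_NONE)[0],key=cv2.contourArea); r=cv2.minAreaRect(ct); b=cv2.boxPoints(r); W=[P(*q,.04) for q in b]; print(r); print(np.round(W,3),np.mean(W,0))
save('top2.png',cv2.resize(c[100:300,60:460],(800,400),interpolation=cv2.INTER_CUBIC))
E
```

```text
clock: 4.05
eef_pos: [0.4888, 0.123, 0.133]
ee_rot: [3.141, -0.0, 1.48]
wrist_force: [0.6, -0.0, 0.0]
grip_width: 0.0245
grasp_force: 0.0
clock: 5.3
eef_pos: [0.4881, 0.1228, 0.2515]
ee_rot: [-3.139, 0.001, 1.48]
wrist_force: [0.1, -0.1, -2.2]
grip_width: 0.0069
grasp_force: 50.0
((153.7620391845703, 200.76934814453125), (38.58903884887695, 74.05345916748047), 89.10482788085938)
[[0.607 0.533 0.04 ]
 [0.603 0.28  0.04 ]
 [0.47  0.278 0.04 ]
 [0.474 0.528 0.04 ]] [0.53861972 0.40473743 0.04      ]
```

View pics/top2.png

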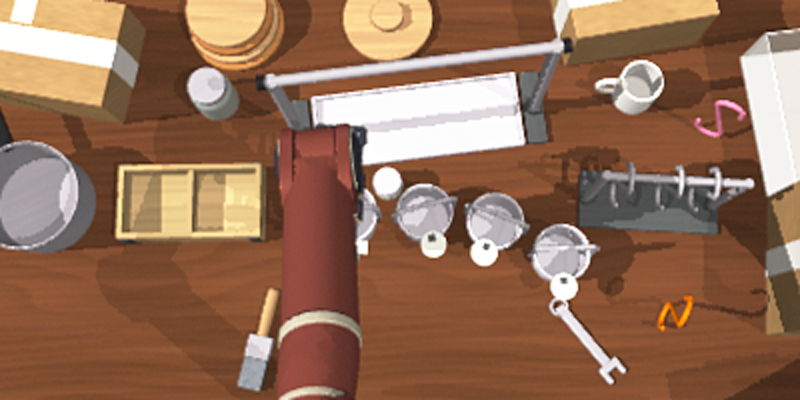

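The gripper holds the scrap pail. The crate spans crop (117–265, 163–241), with its divider at column 191.

```bash
python3 -m handwheel '[[[0,0.03,0.004,0,0],[0,0.07,0.01,0,0],[0,0.11,0.014,0,0],[0,0.15,0.019,0,0],[0,0.19,0.024,0,0],[0,0.22,0.027,0,0],[0,0.22,0.027,0,0],[0,0.22,0.027,0,0],[0,0.22,0.027,0,0],[0,0.22,0.027,0,0]]]'
python3 - <<'E'
from h import *
c,*cam=grab('wrist'); save('w2.png',c)
t,*tc=grab('top'); print(plane((155.5,200),tc,.056),plane((118.5,200),tc,.055),plane((192.5,200),tc,.055),plane((155,182.3),tc,.055),plane((155,219),tc,.055))
for q in [(.534,.340,.055),(.534,.398,.056)]: print(proj(q,cam))
E
```

```text
clock: 6.6
eef_pos: [0.5357, 0.3384, 0.2529]
ee_rot: [3.141, 0.0, 1.478]
wrist_force: [0.1, -0.9, -2.0]
grip_width: 0.0065
grasp_force: 50.0
[0.5377058  0.39489512 0.056     ] [0.54163575 0.51959669 0.055     ] [0.53414115 0.27072368 0.055     ] [0.59881919 0.39765644 0.055     ] [0.4734681  0.39594488 0.055     ]
[274.59400194 190.35374524]
[269.71408794 139.85511748]
```

View pics/w2.png

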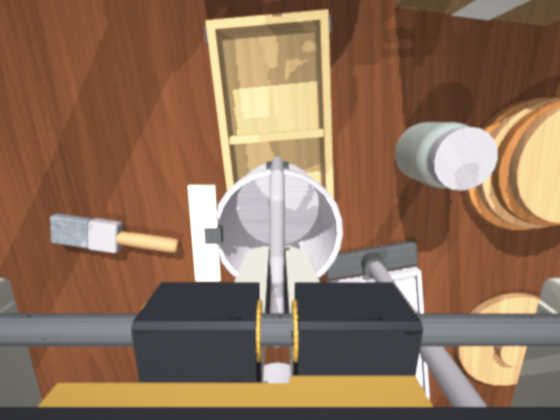

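```bash
python3 -m handwheel '[[[0,0.002,0.002,0,0],[0,0.002,0.002,0.03,0],[0,0.002,0.002,0.05,0],[0,0.002,0.002,0.065,0],[0,0.002,0.002,0.08,0],[0,0.002,0.002,0.09,0],[0,0.002,0.002,0.1,0],[0,0.002,0.002,0.106,0],[0,0.002,0.002,0.110,0],[0,0.002,0.002,0.110,0]]]'
```

```text
clock: 7.95
eef_pos: [0.5377, 0.3414, 0.1426]
ee_rot: [-3.141, 0.0, 1.48]
wrist_force: [-0.4, 0.6, -2.2]
grip_width: 0.0066
grasp_force: 50.0
```

```bash
python3 -m handwheel '[[[0.03,0,0,0,0],[0.03,0,0,0,0],[0.03,0,0,0,0],[0.03,0,0,-0.03,0],[0.03,0,0,-0.07,0],[0.03,0,0,-0.11,0],[0.03,0,0,-0.15,0],[0.03,0,0,-0.175,0],[0.03,0,0,-0.175,0],[0.03,0,0,-0.175,0]]]'
python3 - <<'E'
from h import *
c,*cam=grab('top');print(hand((.455,-.376,.33)))
save('top3.png',cv2.resize(c[100:300,60:460],(800,400),interpolation=cv2.INTER_CUBIC))
E
```

```text
clock: 9.2
eef_pos: [0.537, 0.3411, 0.3163]
ee_rot: [-3.14, 0.001, 1.48]
wrist_force: [-0.4, -0.6, -0.5]
grip_width: 0.03
grasp_force: 0.0
[-722.  -17.  -13.]
```

View pics/top3.png

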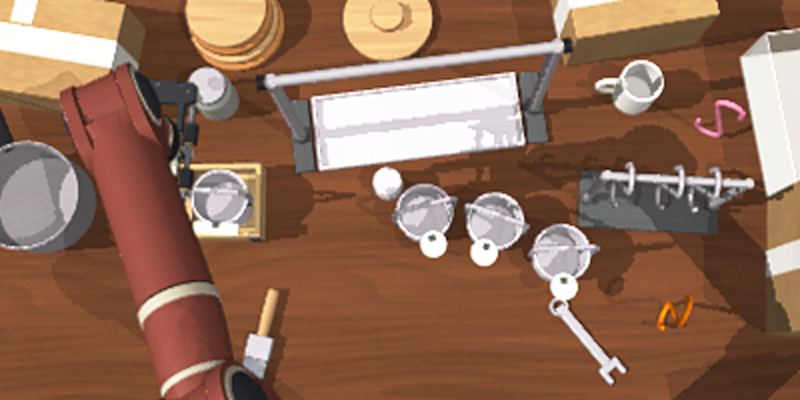

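The scrap pail stands in the right-hand nest at (222,200). Next is the stand.

```bash
python3 -m handwheel '[[[0.03,-0.05,0,-0.013,0.4],[0.03,-0.11,0,-0.013,1.2],[0.03,-0.17,0,-0.013,2],[0.03,-0.23,0,-0.013,2.8],[0.03,-0.29,-0.01,-0.013,3.6],[0.03,-0.35,-0.01,-0.013,4.4],[0.03,-0.41,-0.012,-0.013,5.2],[0.03,-0.47,-0.015,-0.013,6],[0.03,-0.53,-0.016,-0.013,6.8],[0.03,-0.59,-0.017,-0.013,7.6]]]'; python3 -m handwheel '[[[0.03,-0.04,0,0,0.3],[0.03,-0.08,0,0,0.5],[0.03,-0.08,0,0,0.5],[0.03,-0.08,0,0,0.5],[0.03,-0.08,0,0,0.5],[0.03,-0.08,0,0,0.5],[0.03,-0.08,0,0,0.5],[0.03,-0.08,0,0,0.5],[0.03,-0.08,0,0,0.5],[0.03,-0.08,0,0,0.5]]]'
python3 - <<'E'
from h import *
print(hand((.455,-.376,.33)))
E
```

```text
clock: 10.5
eef_pos: [0.4666, -0.2457, 0.3294]
ee_rot: [-3.14, 0.002, 0.15]
wrist_force: [0.5, -0.7, 0.6]
grip_width: 0.0302
grasp_force: 0.0
clock: 11.75
eef_pos: [0.3882, -0.2569, 0.3307]
ee_rot: [3.142, 0.0, 0.066]
wrist_force: [-0.4, -0.1, -1.0]
grip_width: 0.03
grasp_force: 0.0
[ 59. 123.   1.]
```

```bash
python3 -m handwheel '[[[0.03,0.03,0.05,0,0],[0.03,0.06,0.1,0,0],[0.03,0.06,0.123,0,0],[0.03,0.06,0.123,0,0],[0.03,0.06,0.123,0,0],[0.03,0.06,0.123,0,0],[0.03,0.06,0.123,0,0],[0.03,0.06,0.123,0,0],[0.03,0.06,0.123,0,0],[0.03,0.06,0.123,0,0]]]'
python3 - <<'E'
from h import *
c,*cam=grab('wrist'); save('w3.png',c); print((-cam[1].T@cam[2]).round(3))
for y in (-.309,-.386,-.443): print(proj((.505,y,.211),cam))
E
```

```text
clock: 13.0
eef_pos: [0.4562, -0.3756, 0.3307]
ee_rot: [3.142, 0.0, 0.066]
wrist_force: [0.1, -0.1, 0.2]
grip_width: 0.0301
grasp_force: 0.0
[ 0.535 -0.37   0.488]
[205.47017728 151.82243975]
[292.45413222 157.69839499]
[356.26997164 162.00929365]
```

View pics/w3.png

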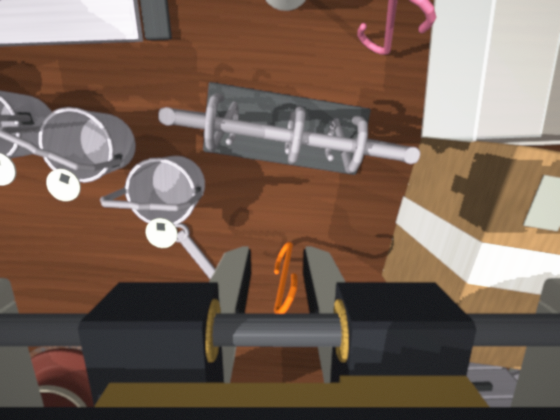

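The bar runs from (163,116) to (415,155) here. My first reading of the bar's left end was wrong, so I re-measure it with both cameras. The hooks sit at about (211,124), (296,134) and (360,144).

```bash
python3 - <<'E'
from h import *
c,*w=grab('wrist'); t,*tc=grab('top')
P=lambda x,y,z:plane((210+x*.3,110+y*.3),tc,z).round(3)
print('top bar',P(510,258,.205),P(752,272,.205)); print('wrist bar',plane((167,116.5),w,.205).round(3),plane((412,155),w,.205).round(3))
print('top hooks',[P(*q,.21) for q in [(549,259),(632,263),(695,267)]])
print('wrist hooks',[plane(q,w,.215).round(3) for q in [(211.5,124),(296.5,134),(360,144)]])
# rail the same, by crop1/top full px
print('rail',plane((273*.7,202*.7),tc,.33),plane((491*.7,176*.7),tc,.33))
g=cv2.cvtColor(c,cv2.COLOR_RGB2GRAY); save('w3c.png',cv2.resize(c[70:190,140:440],(800,320),interpolation=cv2.INTER_CUBIC))
E
```

```text
top bar [ 0.531 -0.276  0.205] [ 0.511 -0.496  0.205]
wrist bar [ 0.533 -0.274  0.205] [ 0.514 -0.494  0.205]
top hooks [array([ 0.528, -0.31 ,  0.21 ]), array([ 0.522, -0.386,  0.21 ]), array([ 0.516, -0.443,  0.21 ])]
wrist hooks [array([ 0.529, -0.315,  0.215]), array([ 0.526, -0.388,  0.215]), array([ 0.521, -0.443,  0.215])]
rail [0.65388583 0.22796372 0.33      ] [ 0.694669   -0.20820673  0.33      ]
```

View pics/w3c.png

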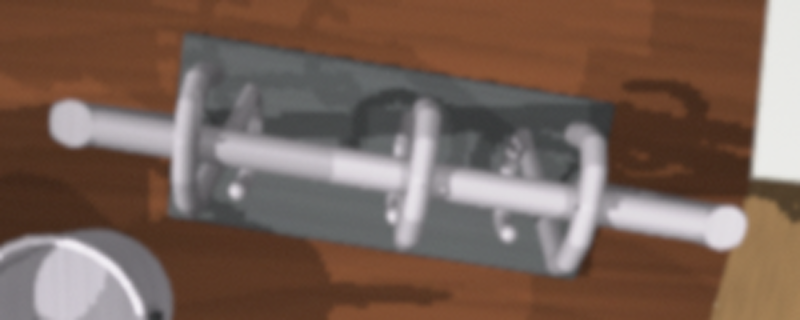

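```bash
python3 -m handwheel '[[[0.03,0.02,0.006,0,0.5],[0.03,0.045,0.012,0,0.9],[0.03,0.045,0.012,0.03,0.9],[0.03,0.045,0.012,0.06,0.9],[0.03,0.045,0.012,0.06,0.9],[0.03,0.045,0.012,0.06,0.9],[0.03,0.045,0.012,0.06,0.9],[0.03,0.045,0.012,0.06,0.9],[0.03,0.045,0.012,0.06,0.9],[0.03,0.045,0.012,0.06,0.9]]]'
python3 - <<'E'
from h import *
c,*cam=grab('wrist'); save('w4.png',c); print(get_obs()['eef_pos'],hand((.5026,-.385,.172)))
E
```

```text
clock: 14.4
eef_pos: [0.502, -0.3846, 0.2708]
ee_rot: [3.141, -0.0, -0.091]
wrist_force: [-0.6, -0.2, 0.1]
grip_width: 0.0299
grasp_force: 0.0
[ 0.50196544 -0.38461157  0.27073988] [ 1.  0. 99.]
```

View pics/w4.png

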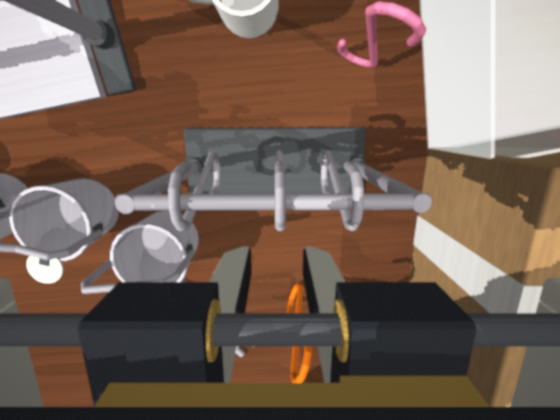

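```bash
python3 -m handwheel '[[[0.03,0.001,0.001,0.03,0],[0.03,0.001,0.001,0.06,0],[0.03,0.001,0.001,0.08,0],[0.03,0.001,0.001,0.095,0],[0.03,0.001,0.001,0.099,0],[0.03,0.001,0.001,0.099,0],[0,0.001,0.001,0.099,0],[0,0.001,0.001,0.099,0],[0,0.001,0.001,0.099,0],[0,0.001,0.001,0.099,0]]]' 60; python3 -m handwheel '[[[0,0,0,0,0],[0,0,0,0,0],[0,-0.003,0,-0.012,0],[0,-0.006,0,-0.024,0],[0,-0.009,0,-0.038,0],[0,-0.012,0,-0.052,0],[0,-0.014,0,-0.066,0],[0,-0.014,0,-0.085,0],[0,-0.014,0,-0.11,0],[0,-0.014,0,-0.13,0]]]'
python3 - <<'E'
from h import *
t,*tc=grab('top'); s,*sc=grab('scene')
save('s5.png',cv2.resize(s[180:330,70:330],(780,450),interpolation=cv2.INTER_CUBIC))
E
```

```text
clock: 15.7
eef_pos: [0.5029, -0.3859, 0.1721]
ee_rot: [3.141, -0.001, -0.091]
wrist_force: [0.3, 0.2, 1.1]
grip_width: 0.0072
grasp_force: 59.9
clock: 16.95
eef_pos: [0.4841, -0.3833, 0.2999]
ee_rot: [-3.137, 0.012, -0.094]
wrist_force: [-3.5, 0.2, -7.5]
grip_width: 0.0073
grasp_force: 60.0
```

View pics/s5.png

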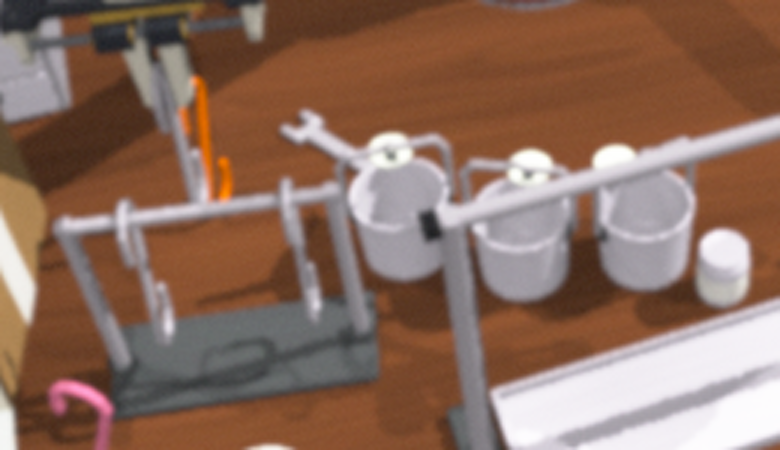

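The hook is held, but its shank is pressing on the bar: wrist force −3.5/−7.5 N. I back off along −x before going higher.

```bash
python3 -m handwheel '[[[0,-0.012,0,0.004,0],[0,-0.025,0,0.004,0],[0,-0.035,0,0,0],[0,-0.04,0,0,0],[0,-0.04,0,-0.02,0],[0,-0.04,0,-0.04,0],[0,-0.04,0,-0.05,0],[0,-0.04,0,-0.05,0],[0,-0.04,0,-0.05,0],[0,-0.04,0,-0.05,0]]]'
python3 - <<'E'
from h import *
o=get_obs();print(o['eef_pos'],o['ee_rot']);e=o['eef_pos']
s,*sc=grab('scene')
y=e[1]
# predicted px of hook points if untilted: grip local (-20,50)
x=np.array([np.cos(o['ee_rot'][2]),np.sin(o['ee_rot'][2]),0])
g=e+np.array([0,0,.011])
for n,(a,b) in {'grip':(-20,50),'bot':(0,-86),'tip':(-23,-46),'elbow':(22,-60),'mid':(0,0),'top':(0,82)}.items():
    p=proj(g+x*(a+20)/1000+np.array([0,0,(b-50)/1000]),sc); print(n,p.round(1),((p-[60,110])*4.2).round())
save('s6.png',cv2.resize(s[110:250,60:250],(798,588),interpolation=cv2.INTER_CUBIC))
E
```

```text
clock: 18.3
eef_pos: [0.449, -0.3804, 0.3508]
ee_rot: [-3.141, 0.001, -0.091]
wrist_force: [-0.7, 0.5, -1.8]
grip_width: 0.0072
grasp_force: 60.0
[ 0.44895131 -0.38044796  0.3508155 ] [-3.14062218e+00  1.27712548e-03 -9.07095338e-02]
grip [121.2 183.2] [257. 308.]
bot [133.5 229.1] [309. 500.]
tip [130.4 211.6] [296. 427.]
elbow [130.7 228.2] [297. 496.]
mid [125.6 204.4] [275. 396.]
top [117.2 178.2] [240. 286.]
```

View pics/s6.png

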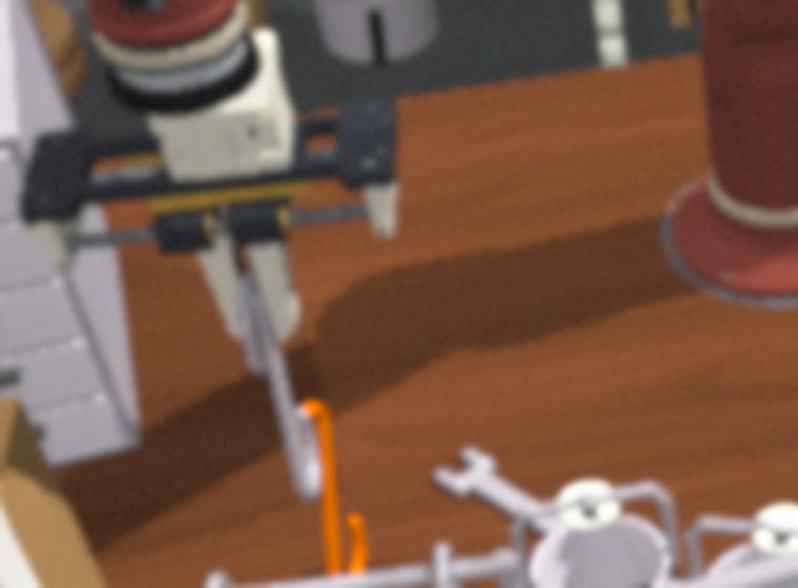

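The hook hangs straight in the grip: its bottom is predicted at (309,500) and seen at (310,497). Before each pail I check numerically that the tags have not moved.

```bash
cat >> h.py <<'E'
def tags():
    t,*tc=grab('top'); hsv=cv2.cvtColor(t,cv2.COLOR_RGB2HSV)
    m=cv2.inRange(hsv,(0,0,215),(180,30,255)); n,l,s,c=cv2.connectedComponentsWithStats(m)
    for i in range(1,n):
        if 20<s[i,4]<400 and 100<c[i,0]<440 and 180<c[i,1]<270: print('tag',c[i].round(1),s[i,4],plane(c[i],tc,.081).round(3)[:2])
E
python3 - <<'E'
from h import *
tags(); print(hand((.450,-.215,.33)))
E
```

```text
tag [173.1 187.9] 43 [0.572 0.331]
tag [252.9 190.2] 143 [0.557 0.066]
tag [374.4 188.5] 23 [ 0.55  -0.337]
tag [157.5 194.1] 26 [0.553 0.382]
tag [276.4 214.2] 224 [ 0.474 -0.01 ]
tag [167.5 211.7] 156 [0.493 0.349]
tag [266.2 205.6] 119 [0.503 0.023]
tag [302.5 205. ] 39 [ 0.502 -0.097]
tag [304.2 218.9] 283 [ 0.456 -0.1  ]
tag [347.4 215.5] 27 [ 0.462 -0.243]
tag [332.7 224.1] 94 [ 0.436 -0.193]
[ -14. -165.   21.]
```

```bash
python3 -m handwheel '[[[0,-0.002,-0.04,0,-0.2],[0,-0.006,-0.08,0,-0.4],[0,-0.01,-0.12,0,-0.5],[0,-0.014,-0.15,0,-0.5],[0,-0.014,-0.165,0,-0.5],[0,-0.014,-0.165,0,-0.5],[0,-0.014,-0.165,0,-0.5],[0,-0.014,-0.165,0,-0.5],[0,-0.014,-0.165,0,-0.5],[0,-0.014,-0.165,0,-0.5]]]'
python3 - <<'E'
from h import *
c,*cam=grab('wrist'); save('w7.png',c); o=get_obs();print(o['eef_pos'],o['ee_rot'])
print('bail pred',proj((.430,-.215,.147),cam),proj((.430,-.165,.13),cam),proj((.430,-.265,.13),cam))
g=o['eef_pos']+np.array([0,0,.011])
for n,(a,b) in {'bot':(0,-86),'tip':(-23,-42),'elbow':(22,-60),'top':(0,82)}.items(): print(n,proj(g+np.array([(a+20)/1000,0,(b-50)/1000]),cam).round(1))
E
```

```text
clock: 19.65
eef_pos: [0.4499, -0.2157, 0.3517]
ee_rot: [3.141, 0.0, -0.004]
wrist_force: [-0.6, -0.2, -1.7]
grip_width: 0.0072
grasp_force: 60.0
[ 0.44999017 -0.21553716  0.35164264] [ 3.14149028e+00  8.03761120e-05 -4.09393293e-03]
bail pred [276.52180725 206.41534626] [236.98788054 203.03428748] [316.08252434 202.73963863]
bot [276.9 187.4]
tip [277.  226.1]
elbow [276.8 167.6]
top [277.1 271.1]
```

View pics/w7.png

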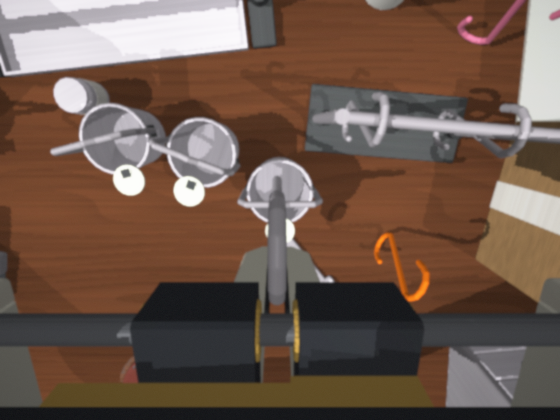

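Bail ends are seen at (242,201) and (319,202). The pail is about 4 mm further to −y than assumed, with yaw near 0. I lower the hook on the +x side of the bail, draw it under, and lift.

```bash
python3 -m handwheel '[[[0,0.002,0.0035,0.03,0],[0,0.002,0.0035,0.06,0],[0,0.002,0.0035,0.09,0],[0,0.002,0.0035,0.11,0],[0,0.002,0.0035,0.125,0],[0,0.002,0.0035,0.135,0],[0,0.002,0.0035,0.139,0],[0,0.002,0.0035,0.139,0],[0,0.002,0.0035,0.139,0],[0,0.002,0.0035,0.139,0]]]'; python3 -m handwheel '[[[0,-0.008,0,0,0],[0,-0.016,0,0,0],[0,-0.024,0,0,0],[0,-0.032,0,0,0],[0,-0.036,0,0,0],[0,-0.037,0,0,0],[0,-0.037,0,-0.01,0],[0,-0.037,0,-0.02,0],[0,-0.037,0,-0.035,0],[0,-0.037,0,-0.05,0]]]'
```

```text
clock: 20.95
eef_pos: [0.4523, -0.2189, 0.2131]
ee_rot: [3.141, -0.001, -0.003]
wrist_force: [0.4, 0.4, -1.6]
grip_width: 0.0074
grasp_force: 60.0
clock: 22.2
eef_pos: [0.4149, -0.2187, 0.2637]
ee_rot: [3.142, 0.0, -0.004]
wrist_force: [-0.0, -0.7, -3.3]
grip_width: 0.0073
grasp_force: 60.0
```

```bash
python3 -m handwheel '[[[0,0,0,-0.03,0],[0,0,0,-0.06,0],[0,0,0,-0.09,0],[0,0,0,-0.12,0],[0,0,0,-0.15,0],[0,0,0,-0.165,0],[0,0,0,-0.165,0],[0,0,0,-0.165,0],[0,0,0,-0.165,0],[0,0,0,-0.165,0]]]'
python3 - <<'E'
from h import *
s,*sc=grab('scene'); t,*tc=grab('top')
for a,b in [((397,204),(191.1,141.4)),((215.6,254),(343.7,123.2))]:
    p,e=tri(a,sc,b,tc); print(p.round(4),round(e,4),plane(a,sc,.33).round(4),plane(b,tc,.33).round(4))
# fit rail line in top: light pixels column-wise between ends
g=cv2.cvtColor(t,cv2.COLOR_RGB2GRAY)
save('railtop.png',cv2.resize(t[110:160,180:360],(792,220)))
print(get_obs()['wrist_force'])
E
```

```text
clock: 23.45
eef_pos: [0.4148, -0.2184, 0.4271]
ee_rot: [-3.141, 0.001, -0.004]
wrist_force: [-0.2, -0.1, -3.3]
grip_width: 0.007
grasp_force: 60.0
[0.6561 0.232  0.328 ] 0.0078 [0.6584 0.2349 0.33  ] [0.6539 0.228  0.33  ]
[ 0.6957 -0.2043  0.3287] 0.0083 [ 0.6979 -0.2003  0.33  ] [ 0.6947 -0.2082  0.33  ]
[-0.77210013 -0.42703957 -3.92476116]
```

The wrist now carries about 2 N more than with the hook alone, so the pail is on the hook. The rail, from both views, runs (0.656,0.2315)–(0.696,−0.204), yaw 0.092. Next I go to a spot in front of the −120 mm slot.

```bash
python3 -m handwheel '[[[0,0.01,-0.005,0,0],[0,0.03,-0.015,0,0],[0,0.055,-0.03,0,-0.1],[0,0.08,-0.045,0,-0.2],[0,0.105,-0.06,0,-0.3],[0,0.13,-0.075,0,-0.4],[0,0.155,-0.088,0,-0.5],[0,0.17,-0.096,0,-0.55],[0,0.178,-0.1,0,-0.55],[0,0.182,-0.102,0,-0.55]]]';python3 -m handwheel '[[[0,0,0,0.01,0],[0,0,0,0.02,0],[0,0,0,0.035,0],[0,0,0,0.05,0],[0,0,0,0.06,0],[0,0,0,0.066,0],[0,0,0,0.066,0],[0,0,0,0.066,0],[0,0,0,0.066,0],[0,0,0,0.066,0]]]'
python3 - <<'E'
from h import *
n=np.array([.9958,.0918,0]);S=np.array([.687,-.108,0])
for d,z in [(-.013,.359),(0,.300)]: print(hand(S+(d-.02)*n+[0,0,z]))
E
```

```text
clock: 24.8
eef_pos: [0.5984, -0.1164, 0.4269]
ee_rot: [-3.142, 0.001, 0.094]
wrist_force: [0.1, -0.3, -3.5]
grip_width: 0.0072
grasp_force: 60.0
clock: 26.05
eef_pos: [0.5975, -0.1173, 0.3619]
ee_rot: [3.142, -0.001, 0.092]
wrist_force: [-0.8, 0.1, -3.2]
grip_width: 0.0071
grasp_force: 60.0
[57. -1.  3.]
[70. -1. 62.]
```

```bash
python3 -m handwheel '[[[0,0.008,0,0,0],[0,0.018,0,0,0],[0,0.03,0,0,0],[0,0.042,0,0,0],[0,0.052,0,0,0],[0,0.056,0,0,0],[0,0.056,0,0,0],[0,0.056,0,0,0],[0,0.056,0,0,0],[0,0.056,0,0,0]]]'; python3 -m handwheel '[[[0,0.002,0,0.008,0],[0,0.004,0,0.016,0],[0,0.006,0,0.024,0],[0,0.008,0,0.032,0],[0,0.010,0,0.04,0],[0,0.011,0,0.047,0],[0,0.012,0,0.053,0],[0,0.013,0,0.057,0],[0,0.013,0,0.059,0],[0,0.013,0,0.059,0]]]'
python3 - <<'E'
from h import *
s,*sc=grab('scene'); o=get_obs(); g=o['eef_pos']+np.array([0,0,.011]);n=np.array([.9958,.0918,0])
for k,(a,b) in {'bot':(0,-86),'top':(0,86)}.items(): 
    p=proj(g+n*(a+20)/1000+[0,0,(b-50)/1000],sc);print(k,p.round(1))
save('s8.png',cv2.resize(s[170:350,200:440],(800,600),interpolation=cv2.INTER_CUBIC))
E
```

```text
clock: 27.3
eef_pos: [0.6528, -0.1121, 0.3618]
ee_rot: [-3.141, 0.0, 0.092]
wrist_force: [-1.2, -0.8, -3.1]
grip_width: 0.0072
grasp_force: 60.0
clock: 28.55
eef_pos: [0.666, -0.111, 0.3028]
ee_rot: [3.142, 0.0, 0.092]
wrist_force: [0.5, -0.1, -3.3]
grip_width: 0.0071
grasp_force: 60.0
bot [258.8 284.4]
top [256.1 235.1]
```

```bash
python3 -m handwheel '[[[0,0,0,0.001,0],[0,0,0,0.002,0],[0,0,0,0.003,0],[0,0,0,0.004,0],[0,0,0,0.005,0],[0,0,0,0.006,0],[0,0,0,0.006,0],[0,0,0,0.006,0],[0,0,0,0.006,0],[0,0,0,0.006,0]]]'
```

```text
clock: 29.85
eef_pos: [0.6671, -0.1115, 0.3012]
ee_rot: [3.14, -0.007, 0.093]
wrist_force: [-4.1, 1.8, 11.5]
grip_width: 0.0072
grasp_force: 60.0
```

View pics/s8.png

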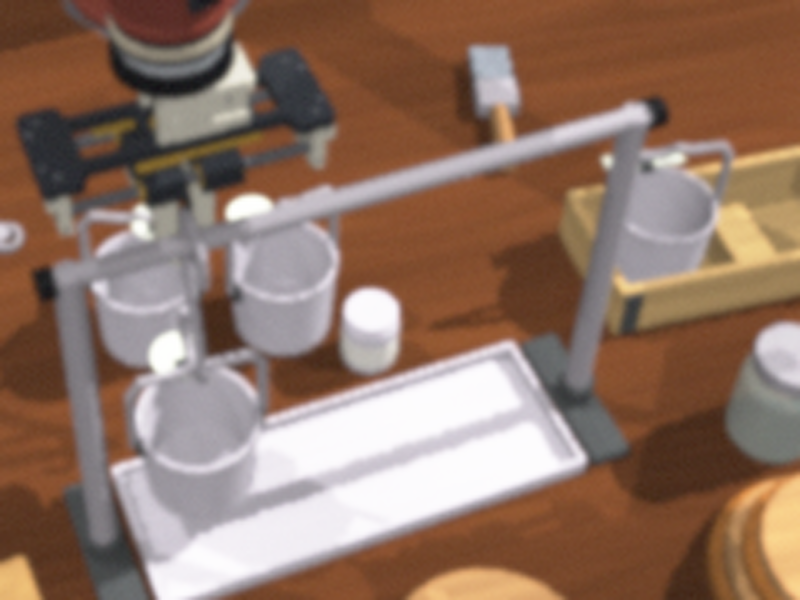

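The view shows the pail hanging at the rail's left part (195,430) with the hook over the tube and the scrap pail upright in its nest (660,215). The extra 15 N upward says the hook is seated, so I ease off, open and retreat upward.

```bash
python3 -m handwheel '[[[0,0,0,-0.003,0],[0,0,0,-0.003,0],[0.03,0,0,-0.003,0],[0.03,0,0,-0.003,0],[0.03,0,0,-0.003,0],[0.03,0,0,-0.003,0],[0.03,0,0,-0.003,0],[0.03,0,0,-0.02,0],[0.03,0,0,-0.05,0],[0.03,0,0,-0.08,0]]]'
python3 -m handwheel '[[[0.03,0,0,-0.02,0],[0.03,-0.03,0,-0.03,0],[0.03,-0.07,0,-0.03,0],[0.03,-0.11,0,-0.03,0],[0.03,-0.15,0,-0.03,0],[0.03,-0.2,0,-0.03,0],[0.03,-0.2,0,-0.03,0],[0.03,-0.2,0,-0.03,0],[0.03,-0.2,0,-0.03,0],[0.03,-0.2,0,-0.03,0]]]'
cat >> h.py <<'E'
def hung(y):
    "brightness profile along rail-parallel line through the hook shank, scene view: report where steel interrupts the background"
E
python3 - <<'E'
from h import *
s,*sc=grab('scene'); t,*tc=grab('top'); s0=cv2.imread('pics/scene0.png'); s0=cv2.cvtColor(cv2.resize(s0,(560,420)),cv2.COLOR_BGR2RGB)
d=cv2.absdiff(s,s0).max(2)>40
# changed region around expected hanging pail: rim centre at (.687,-.108,.124)
m=np.zeros_like(d); p=proj((.687,-.108,.1),sc); print(p)
x,y=p.astype(int); m[y-40:y+40,x-45:x+45]=1
n,l,st,c=cv2.connectedComponentsWithStats((d&(m>0)).astype(np.uint8)); i=1+st[1:,4].argmax(); print(st[i],c[i])
for Q in [(.687,-.108,.186),(.687,-.158,.17),(.687,-.058,.17)]: print(proj(Q,sc))
tags(); print(get_obs()['eef_pos'])
E
```

```text
clock: 31.1
eef_pos: [0.6661, -0.1111, 0.3789]
ee_rot: [3.141, -0.001, 0.092]
wrist_force: [0.6, -0.4, 0.1]
grip_width: 0.0301
grasp_force: 0.0
clock: 32.35
eef_pos: [0.4679, -0.1292, 0.4065]
ee_rot: [3.14, 0.001, 0.093]
wrist_force: [0.2, -1.1, -0.2]
grip_width: 0.0301
grasp_force: 0.0
[260.38424675 303.56332838]
[238 263  46  43 949] [259.04425711 288.93782929]
[259.24742115 282.51576069]
[239.02954356 291.11662794]
[279.5745451  282.16105536]
tag [171.7 187.2] 35 [0.575 0.335]
tag [252.9 190.3] 147 [0.556 0.066]
tag [373.1 188.2] 38 [ 0.551 -0.333]
tag [157.5 194.1] 26 [0.553 0.382]
tag [275.5 212.7] 239 [ 0.479 -0.007]
tag [167.6 211.5] 149 [0.493 0.348]
tag [266.2 205.6] 118 [0.503 0.023]
[ 0.46735057 -0.12935883  0.40645127]
```

Hook 1 and its pail stayed put at pixel (259,289). Next is the hook nearest the pails, at y ≈ −0.312.

```bash
python3 -m handwheel '[[[0.026,0.005,0.03,0,0.2],[0.026,0.01,0.06,0.02,0.4],[0.026,0.015,0.1,0.04,0.7],[0.026,0.02,0.14,0.06,1.05],[0.026,0.024,0.17,0.08,1.05],[0.026,0.024,0.185,0.1,1.05],[0.026,0.024,0.185,0.106,1.05],[0.026,0.024,0.185,0.106,1.05],[0.026,0.024,0.185,0.106,1.05],[0.026,0.024,0.185,0.106,1.05]]]'
python3 - <<'E'
from h import *
c,*cam=grab('wrist'); o=get_obs(); print(o['ee_rot'],1000*rel((.5088,-.3107,.172)))
# hook on bar: bright pixels in rows just off the bar on either side
for a in (-.018,.018):
    row=[]; base=np.array([.5287,-.3125,.209])
    for k in np.arange(-.03,.03,.001):
        q=proj(base+np.array([.996,-.09,0])*a+np.array([.09,.996,0])*k,cam); row.append(int(cv2.getRectSubPix(c,(1,1),tuple(map(float,q)))[0,0].mean()))
    print(row)
E
```

```text
clock: 33.75
eef_pos: [0.5084, -0.3108, 0.3016]
ee_rot: [3.141, -0.002, -0.089]
wrist_force: [-1.0, 0.0, -0.4]
grip_width: 0.0259
grasp_force: 0.0
[ 3.14134716e+00 -1.34423143e-03 -8.96560443e-02] [  0.28333228  -0.27944844 129.45927613]
[84, 83, 83, 83, 83, 81, 82, 82, 83, 82, 81, 81, 81, 82, 83, 82, 82, 82, 84, 84, 86, 87, 87, 88, 88, 94, 109, 133, 156, 177, 193, 198, 185, 149, 109, 91, 88, 89, 89, 89, 90, 88, 88, 88, 88, 88, 87, 88, 88, 87, 87, 88, 87, 86, 87, 87, 86, 87, 87, 85]
[107, 107, 108, 107, 107, 107, 108, 108, 108, 107, 107, 107, 107, 107, 107, 107, 106, 106, 106, 106, 107, 106, 107, 107, 107, 110, 121, 135, 149, 164, 180, 191, 193, 178, 141, 111, 107, 105, 106, 106, 106, 106, 106, 106, 106, 105, 105, 104, 105, 104, 101, 94, 90, 94, 96, 96, 94, 94, 95, 95]
```

```bash
python3 -m handwheel '[[[0.026,0,0,0.04,0],[0.026,0,0,0.075,0],[0.026,0,0,0.105,0],[0.026,0,0,0.122,0],[0.026,0,0,0.129,0],[0.026,0,0,0.129,0],[0,0,0,0.129,0],[0,0,0,0.129,0],[0,0,0,0.129,0],[0,0,0,0.129,0]]]' 60; python3 -m handwheel '[[[0,0,0,0,0],[0,-0.003,0,-0.014,0],[0,-0.006,0,-0.028,0],[0,-0.009,0,-0.042,0],[0,-0.013,0,-0.055,0],[0,-0.013,0,-0.06,0],[0,-0.03,0,-0.06,0],[0,-0.05,0,-0.06,0],[0,-0.07,0,-0.062,0],[0,-0.07,0,-0.07,0]]]';  python3 -m handwheel '[[[0,0,0,-0.03,0],[0,0,0,-0.06,0],[0,0,0,-0.09,0],[0,0,0,-0.11,0],[0,0,0,-0.11,0],[0,0,0,-0.11,0],[0,0,0,-0.11,0],[0,0,0,-0.11,0],[0,0,0,-0.11,0],[0,0,0,-0.11,0]]]'
python3 - <<'E'
from h import *
tags()
E
```

```text
clock: 35.05
eef_pos: [0.5082, -0.3117, 0.1723]
ee_rot: [3.141, -0.001, -0.091]
wrist_force: [-0.2, 1.2, 2.6]
grip_width: 0.0069
grasp_force: 60.0
clock: 36.3
eef_pos: [0.4369, -0.3048, 0.2418]
ee_rot: [-3.14, 0.001, -0.093]
wrist_force: [0.2, -1.1, -0.5]
grip_width: 0.0073
grasp_force: 60.0
clock: 37.55
eef_pos: [0.4382, -0.305, 0.3516]
ee_rot: [-3.142, 0.0, -0.091]
wrist_force: [-0.5, 0.6, -1.2]
grip_width: 0.0072
grasp_force: 60.0
tag [173.  187.8] 42 [0.573 0.331]
tag [252.9 190.3] 146 [0.556 0.066]
tag [377.5 187.7] 43 [ 0.552 -0.348]
tag [170.6 198.2] 81 [0.538 0.339]
tag [157.5 194.1] 26 [0.553 0.382]
tag [275.5 213.1] 234 [ 0.478 -0.007]
tag [167.9 211.3] 153 [0.494 0.347]
tag [266.2 205.6] 118 [0.503 0.023]
tag [302.6 205.1] 38 [ 0.501 -0.097]
tag [304.2 218.9] 283 [ 0.455 -0.1  ]
```

```bash
cat >> h.py <<'E'
from scipy.spatial.transform import Rotation as Ro
def camfrom(pos,rot,cam,o):
    "camera as it was when the tool stood at pos, rot"
    K,R,t=cam; A=Ro.from_euler('xyz',o['ee_rot']).as_matrix(); B=Ro.from_euler('xyz',rot).as_matrix()
    c=A.T@(-R.T@t-o['eef_pos']); Rn=R@A@B.T; return K,Rn,-Rn@(np.array(pos)+B@c)
E
python3 - <<'E'
from h import *
c,*cam=grab('wrist'); o=get_obs()
W=camfrom((.450,-.2155,.3516),(3.1415,0,-.004),cam,o); np.savez('w7.npz',K=W[0],R=W[1],t=W[2])
P=lambda q,z:plane(q,W,z).round(4)
print('g3 check',P((242,201),.132),P((319,202),.132))
print('g2 rim',P((203,152),.08),'tag',P((189,191),.081),'bail',P((153,148),.132),P((238,172),.132))
print('g1 rim',P((118,139),.08),'tag',P((128,180),.081),'bail',P((53,152),.132),P((157,129),.132))
print('rail end tops etc'); print(hand((.5,-.11,.35)))
E
python3 - <<'E'
import cv2; from h import *
i=cv2.imread('pics/w7.png'); h=cv2.cvtColor(i,cv2.COLOR_BGR2HSV); m=cv2.inRange(h,(0,0,225),(180,40,255))
n,l,s,c=cv2.connectedComponentsWithStats(m)
for k in range(1,n):
    if 150<s[k,4]<2000: print(s[k],c[k].round(1))
E
```

```text
g3 check [ 0.4331 -0.1715  0.132 ] [ 0.4315 -0.2682  0.132 ]
g2 rim [ 0.4892 -0.1145  0.08  ] tag [ 0.4351 -0.0912  0.081 ] bail [ 0.4989 -0.0673  0.132 ] [ 0.4697 -0.1679  0.132 ]
g1 rim [ 0.5069 -0.001   0.08  ] tag [ 0.4511 -0.0072  0.081 ] bail [0.4946 0.0533 0.132 ] [ 0.5208 -0.0745  0.132 ]
rail end tops etc
[  44. -200.    2.]
[   7    0  151   17 1133] [67.6  5.2]
[ 55  79  31  33 776] [69.8 94.9]
[ 85 151  59  44 673] [126.9 179.6]
[169 156  35  50 642] [187.4 190.3]
```

```bash
python3 - <<'E'
from h import *
print(1000*rel((.505,-.117,.3516)))
E
```

```text
[ 4.94366471e+01 -1.93293664e+02  3.58419450e-02]
```

```bash
python3 -m handwheel '[[[0,0.01,-0.04,0,0.2],[0,0.02,-0.08,0,0.5],[0,0.03,-0.12,0,0.8],[0,0.04,-0.16,0,1.17],[0,0.049,-0.193,0,1.17],[0,0.049,-0.193,0,1.17],[0,0.049,-0.193,0,1.17],[0,0.049,-0.193,0,1.17],[0,0.049,-0.193,0,1.17],[0,0.049,-0.193,0,1.17]]]'
python3 - <<'E'
from h import *
c,*cam=grab('wrist'); save('w9.png',c); o=get_obs();print(o['eef_pos'],o['ee_rot'])
g=cv2.cvtColor(c,cv2.COLOR_RGB2GRAY)
# bail profile: scan along local x at y=+-30, z .146 (top of bar)
u=np.array([.957,-.291,0]);v=np.array([.291,.957,0]);B=np.array([.486,-.111,.146])
for k in (-.035,-.025,.025,.035):
    print(k,[int(cv2.getRectSubPix(g,(1,1),tuple(map(float,proj(B+v*k+u*a,cam))))[0,0]) for a in np.arange(-.02,.0201,.002)])
# leg ends along local y at x=0 z .11
for zz in (.12,):
  print([int(cv2.getRectSubPix(g,(1,1),tuple(map(float,proj(B+v*k+[0,0,zz-.146],cam))))[0,0]) for k in np.arange(-.07,.0701,.004)])
E
```

```text
clock: 38.9
eef_pos: [0.5043, -0.1179, 0.3518]
ee_rot: [-3.142, -0.0, -0.296]
wrist_force: [0.1, 0.6, -1.1]
grip_width: 0.0071
grasp_force: 60.0
[ 0.50437469 -0.11769904  0.35171646] [-3.14156590e+00 -7.65183731e-05 -2.95839377e-01]
-0.035 [86, 86, 86, 83, 81, 81, 83, 102, 151, 187, 186, 158, 168, 199, 195, 184, 181, 183, 184, 186, 189]
-0.025 [86, 90, 126, 187, 216, 194, 156, 138, 143, 181, 192, 168, 124, 102, 104, 106, 109, 121, 136, 145, 149]
0.025 [76, 79, 99, 157, 208, 195, 149, 125, 119, 119, 138, 178, 191, 171, 129, 115, 119, 129, 144, 163, 175]
0.035 [78, 75, 68, 65, 65, 68, 70, 80, 105, 144, 168, 180, 193, 185, 148, 137, 155, 149, 144, 138, 130]
[55, 54, 56, 55, 71, 86, 105, 138, 209, 165, 117, 103, 111, 141, 136, 101, 98, 96, 93, 89, 99, 142, 147, 152, 157, 164, 169, 175, 181, 177, 153, 88, 70, 133, 213, 148]
```

The bail lies within 2 mm of where it was assumed. Lowering.

```bash
python3 -m handwheel '[[[0,0.002,0,0.03,0.2],[0,0.002,0,0.06,0.2],[0,0.002,0,0.09,0.2],[0,0.002,0,0.11,0.2],[0,0.002,0,0.125,0.2],[0,0.002,0,0.135,0.2],[0,0.002,0,0.139,0.2],[0,0.002,0,0.139,0.2],[0,0.002,0,0.139,0.2],[0,0.002,0,0.139,0.2]]]'; python3 -m handwheel '[[[0,-0.008,0,0,0],[0,-0.016,0,0,0],[0,-0.024,0,0,0],[0,-0.032,0,0,0],[0,-0.036,0,0,0],[0,-0.037,0,0,0],[0,-0.037,0,-0.01,0],[0,-0.037,0,-0.02,0],[0,-0.037,0,-0.035,0],[0,-0.037,0,-0.05,0]]]'; python3 -m handwheel '[[[0,0,0,-0.03,0],[0,0,0,-0.06,0],[0,0,0,-0.09,0],[0,0,0,-0.12,0],[0,0,0,-0.15,0],[0,0,0,-0.165,0],[0,0,0,-0.165,0],[0,0,0,-0.165,0],[0,0,0,-0.165,0],[0,0,0,-0.165,0]]]'
```

```text
clock: 40.2
eef_pos: [0.5067, -0.118, 0.2131]
ee_rot: [-3.141, -0.001, -0.33]
wrist_force: [0.8, -0.3, -1.2]
grip_width: 0.0068
grasp_force: 60.0
clock: 41.45
eef_pos: [0.4714, -0.106, 0.2638]
ee_rot: [3.141, -0.0, -0.33]
wrist_force: [0.5, 0.9, -3.5]
grip_width: 0.0072
grasp_force: 60.0
clock: 42.7
eef_pos: [0.4712, -0.1056, 0.427]
ee_rot: [3.141, 0.001, -0.33]
wrist_force: [0.3, 0.7, -3.1]
grip_width: 0.0069
grasp_force: 60.0
```

```bash
python3 - <<'E'
from h import *
print(1000*rel((.587,.004,.427)))
E
```

```text
[ 7.40223768e+01 -1.41235077e+02 -1.29666160e-01]
```

```bash
python3 -m handwheel '[[[0,0.004,-0.008,0,-0.1],[0,0.014,-0.026,0,-0.4],[0,0.024,-0.046,0,-0.7],[0,0.034,-0.065,0,-1.0],[0,0.044,-0.084,0,-1.3],[0,0.054,-0.103,0,-1.6],[0,0.064,-0.122,0,-1.9],[0,0.07,-0.135,0,-2.2],[0,0.074,-0.141,0,-2.42],[0,0.074,-0.141,0,-2.42]]]';python3 -m handwheel '[[[0,0,0,0.01,0],[0,0,0,0.02,0],[0,0,0,0.035,0],[0,0,0,0.05,0],[0,0,0,0.06,0],[0,0,0,0.066,0],[0,0,0,0.066,0],[0,0,0,0.066,0],[0,0,0,0.066,0],[0,0,0,0.066,0]]]'
python3 - <<'E'
from h import *
n=np.array([.9958,.0918,0]);S=np.array([.6765,.012,0])
for d,z in [(-.013,.359),(0,.300)]: print(1000*rel(S+(d-.02)*n+[0,0,z]))
E
```

```text
clock: 43.95
eef_pos: [0.5874, 0.0039, 0.4275]
ee_rot: [-3.142, 0.0, 0.093]
wrist_force: [0.7, 0.1, -2.9]
grip_width: 0.0072
grasp_force: 60.0
clock: 45.2
eef_pos: [0.5872, 0.0035, 0.3619]
ee_rot: [-3.142, -0.001, 0.092]
wrist_force: [-0.1, 0.3, -3.0]
grip_width: 0.007
grasp_force: 60.0
[56.66121912 -0.25151349  2.94480533]
[69.62849559 -0.24461192 61.95206995]
```

```bash
python3 -m handwheel '[[[0,0.008,0,0,0],[0,0.018,0,0,0],[0,0.03,0,0,0],[0,0.042,0,0,0],[0,0.052,0,0,0],[0,0.056,0,0,0],[0,0.056,0,0,0],[0,0.056,0,0,0],[0,0.056,0,0,0],[0,0.056,0,0,0]]]'; python3 -m handwheel '[[[0,0.002,0,0.008,0],[0,0.004,0,0.016,0],[0,0.006,0,0.024,0],[0,0.008,0,0.032,0],[0,0.010,0,0.04,0],[0,0.011,0,0.047,0],[0,0.012,0,0.053,0],[0,0.013,0,0.057,0],[0,0.013,0,0.059,0],[0,0.013,0,0.061,0]]]';python3 -m handwheel '[[[0,0,0,0.001,0],[0,0,0,0.002,0],[0,0,0,0.003,0],[0,0,0,0.003,0],[0,0,0,0.003,0],[0,0,0,0.003,0],[0,0,0,0.003,0],[0,0,0,0.003,0],[0,0,0,0.003,0],[0,0,0,0.003,0]]]'
```

```text
clock: 46.45
eef_pos: [0.6426, 0.0086, 0.3618]
ee_rot: [3.142, 0.0, 0.092]
wrist_force: [-0.9, -0.3, -3.6]
grip_width: 0.0071
grasp_force: 60.0
clock: 47.7
eef_pos: [0.6558, 0.0097, 0.3007]
ee_rot: [3.141, 0.0, 0.092]
wrist_force: [0.6, 0.1, -2.7]
grip_width: 0.0072
grasp_force: 60.0
clock: 48.95
eef_pos: [0.6562, 0.0097, 0.2993]
ee_rot: [3.141, -0.002, 0.093]
wrist_force: [-3.1, 0.9, 5.6]
grip_width: 0.0072
grasp_force: 60.0
```

Seated: the wrist force swung from −3 to +5.6 N. Releasing.

```bash
python3 -m handwheel '[[[0,0,0,-0.002,0],[0,0,0,-0.002,0],[0.03,0,0,-0.002,0],[0.03,0,0,-0.002,0],[0.03,0,0,-0.002,0],[0.03,0,0,-0.002,0],[0.03,0,0,-0.002,0],[0.03,0,0,-0.02,0],[0.03,0,0,-0.05,0],[0.03,0,0,-0.08,0]]]'
python3 -m handwheel '[[[0.03,0,0,-0.02,0],[0.03,-0.03,0.03,-0.03,0],[0.03,-0.07,0.08,-0.03,0.2],[0.03,-0.11,0.13,-0.03,0.4],[0.03,-0.15,0.19,-0.03,0.6],[0.03,-0.19,0.25,-0.03,0.8],[0.03,-0.22,0.31,-0.03,1.05],[0.03,-0.22,0.33,-0.03,1.05],[0.03,-0.22,0.33,-0.03,1.05],[0.03,-0.22,0.33,-0.03,1.05]]]'
python3 - <<'E'
from h import *
s,*sc=grab('scene'); s0=cv2.cvtColor(cv2.resize(cv2.imread('pics/scene0.png'),(560,420)),cv2.COLOR_BGR2RGB)
d=(cv2.absdiff(s,s0).max(2)>40).astype(np.uint8)
for S in [(.687,-.109),(.6765,.011)]:
    p=proj((*S,.124),sc).astype(int); m=d[p[1]-30:p[1]+30,p[0]-30:p[0]+30]; print('rim',p,m.sum(), np.argwhere(m).mean(0)-30, 'shank',[d[int(q[1]),int(q[0])-3:int(q[0])+4].tolist() for q in [proj((*S,.25),sc)]])
tags(); o=get_obs();print(o['eef_pos'],o['ee_rot'])
b=np.array([.5165,-.444]) ; print(1000*rel((.5169-.02*.996,-.443+.0018,.172)))
E
```

```text
clock: 50.2
eef_pos: [0.6557, 0.01, 0.3784]
ee_rot: [3.141, 0.0, 0.092]
wrist_force: [-0.9, -0.8, 0.2]
grip_width: 0.03
grasp_force: 0.0
clock: 51.45
eef_pos: [0.4679, -0.3382, 0.4075]
ee_rot: [-3.14, -0.0, -0.09]
wrist_force: [-0.7, 0.6, -0.1]
grip_width: 0.0302
grasp_force: 0.0
rim [259 297] 2197 [-1.11333637  1.24670005] shank [[1, 1, 1, 1, 0, 0, 1]]
rim [304 284] 1743 [ 2.91336776 -1.5524957 ] shank [[1, 1, 1, 0, 0, 0, 0]]
tag [172.6 187.8] 45 [0.572 0.332]
tag [253.  190.4] 153 [0.556 0.066]
tag [368.4 187.7] 32 [ 0.553 -0.318]
tag [173.6 194.4] 26 [0.55  0.329]
tag [157.2 194.2] 28 [0.553 0.383]
tag [275.4 212.6] 247 [ 0.479 -0.007]
tag [167.5 211.6] 155 [0.493 0.349]
tag [266.2 205.5] 129 [0.504 0.023]
tag [344.5 235.5] 83 [ 0.397 -0.23 ]
tag [308.5 257.4] 35 [ 0.33  -0.109]
[ 0.46852863 -0.33722251  0.40749021] [-3.14053913e+00 -1.80845239e-04 -8.73086206e-02]
[ 37.36701834 101.34859352 235.390332  ]
```

Both pails hang. On to the third hook.

```bash
python3 -m handwheel '[[[0.03,0.01,0.03,0.02,0],[0.03,0.02,0.06,0.05,0],[0.03,0.03,0.09,0.08,0],[0.03,0.037,0.101,0.1,0],[0.03,0.037,0.101,0.106,0],[0.03,0.037,0.101,0.106,0],[0.03,0.037,0.101,0.106,0],[0.03,0.037,0.101,0.106,0],[0.03,0.037,0.101,0.106,0],[0.03,0.037,0.101,0.106,0]]]'
python3 - <<'E'
from h import *
c,*cam=grab('wrist'); o=get_obs(); print(o['ee_rot'],1000*rel((.497,-.4412,.172)))
g=cv2.cvtColor(c,cv2.COLOR_RGB2GRAY)
base=np.array([.5170,-.443,.205])
for a,z in ((-.022,.195),(-.018,.205),(-.012,.212),(.012,.212),(.018,.205)):
    b=base.copy(); b[2]=z
    print(a,[int(cv2.getRectSubPix(g,(1,1),tuple(map(float,proj(b+np.array([.996,-.09,0])*a+np.array([.09,.996,0])*k,cam))))[0,0]) for k in np.arange(-.03,.0301,.002)])
E
```

```text
clock: 52.8
eef_pos: [0.495, -0.4429, 0.3019]
ee_rot: [3.141, -0.0, -0.091]
wrist_force: [0.0, 0.4, 0.5]
grip_width: 0.0301
grasp_force: 0.0
[ 3.14146519e+00 -1.40759129e-04 -9.07658373e-02] [  1.90614455  -1.91145185 129.81227979]
-0.022 [84, 84, 84, 86, 96, 98, 98, 98, 99, 98, 98, 97, 99, 121, 165, 200, 196, 124, 98, 99, 97, 97, 97, 97, 96, 95, 95, 95, 95, 93, 93]
-0.018 [84, 85, 84, 85, 90, 97, 97, 98, 97, 97, 97, 98, 98, 122, 166, 202, 200, 123, 96, 96, 95, 95, 95, 94, 93, 93, 92, 92, 93, 92, 92]
-0.012 [78, 79, 78, 77, 84, 88, 90, 90, 89, 90, 91, 91, 92, 126, 186, 219, 211, 127, 95, 95, 95, 96, 96, 96, 96, 95, 95, 95, 94, 94, 93]
0.012 [95, 95, 95, 103, 110, 111, 111, 110, 110, 111, 111, 111, 113, 141, 192, 226, 223, 143, 112, 112, 113, 112, 113, 113, 113, 112, 112, 112, 112, 112, 113]
0.018 [112, 123, 94, 107, 111, 111, 111, 111, 111, 112, 112, 112, 113, 129, 156, 190, 200, 144, 114, 113, 115, 114, 114, 115, 113, 114, 114, 115, 114, 115, 114]
```

Hook 3 is at k≈0 and square to the bar. I take it the same way as before.

```bash
python3 -m handwheel '[[[0.03,0.001,-0.002,0.04,0],[0.03,0.001,-0.002,0.075,0],[0.03,0.001,-0.002,0.105,0],[0.03,0.001,-0.002,0.122,0],[0.03,0.001,-0.002,0.13,0],[0.03,0.001,-0.002,0.13,0],[0,0.001,-0.002,0.13,0],[0,0.001,-0.002,0.13,0],[0,0.001,-0.002,0.13,0],[0,0.001,-0.002,0.13,0]]]' 60; python3 -m handwheel '[[[0,0,0,0,0],[0,-0.003,0,-0.014,0],[0,-0.006,0,-0.028,0],[0,-0.009,0,-0.042,0],[0,-0.013,0,-0.055,0],[0,-0.013,0,-0.06,0],[0,-0.03,0,-0.06,0],[0,-0.05,0,-0.06,0],[0,-0.07,0,-0.062,0],[0,-0.07,0,-0.07,0]]]';  python3 -m handwheel '[[[0,0,0,-0.03,0],[0,0,0,-0.06,0],[0,0,0,-0.09,0],[0,0,0,-0.11,0],[0,0,0,-0.11,0],[0,0,0,-0.11,0],[0,0,0,-0.11,0],[0,0,0,-0.11,0],[0,0,0,-0.11,0],[0,0,0,-0.11,0]]]'
python3 - <<'E'
from h import *
tags()
W=np.load('w7.npz'); W=(W['K'],W['R'],W['t'])
# target: g1 bail (.504,.001), yaw .22
u=np.array([np.cos(.22),np.sin(.22),0]); T=np.array([.504,.001,.3516])+.02*u; print(T,1000*rel(T))
E
```

```text
clock: 54.1
eef_pos: [0.4963, -0.4411, 0.1723]
ee_rot: [3.141, -0.001, -0.091]
wrist_force: [-0.4, 0.1, 1.2]
grip_width: 0.007
grasp_force: 60.0
clock: 55.35
eef_pos: [0.4248, -0.4346, 0.2419]
ee_rot: [-3.141, 0.001, -0.094]
wrist_force: [-0.7, -0.6, -0.4]
grip_width: 0.0072
grasp_force: 60.0
clock: 56.6
eef_pos: [0.4264, -0.4346, 0.3516]
ee_rot: [-3.142, 0.0, -0.091]
wrist_force: [-0.4, 0.6, -1.3]
grip_width: 0.0067
grasp_force: 60.0
tag [172.9 187.9] 44 [0.572 0.332]
tag [252.9 190.3] 145 [0.556 0.066]
tag [387.2 188.7] 84 [ 0.548 -0.38 ]
tag [427.4 190.9] 35 [ 0.537 -0.513]
tag [169.6 199.7] 123 [0.533 0.342]
tag [157.4 194.1] 27 [0.553 0.383]
tag [277.8 194.7] 25 [ 0.539 -0.016]
tag [168.2 211.5] 169 [0.493 0.346]
tag [267.5 205.8] 99 [0.503 0.019]
tag [275.9 218.4] 183 [ 0.46  -0.008]
tag [383.5 235.2] 30 [ 0.394 -0.357]
[0.52351795 0.00536459 0.3516    ] [ 5.68298931e+01 -4.47009078e+02  1.16306236e-02]
```

```bash
python3 -m handwheel '[[[0,0.006,-0.045,0,-0.2],[0,0.012,-0.095,0,-0.4],[0,0.018,-0.145,0,-0.6],[0,0.024,-0.195,0,-0.8],[0,0.03,-0.245,0,-1.0],[0,0.036,-0.295,0,-1.2],[0,0.042,-0.345,0,-1.4],[0,0.048,-0.395,0,-1.6],[0,0.054,-0.43,0,-1.78],[0,0.057,-0.447,0,-1.78]]]'
python3 -m handwheel '[[[0,0,0,0,0],[0,0,0,0,0],[0,0,0,0,0],[0,0,0,0,0],[0,0,0,0,0],[0,0,0,0,0],[0,0,0,0,0],[0,0,0,0,0],[0,0,0,0,0],[0,0,0,0,0]]]'
python3 - <<'E'
from h import *
c,*cam=grab('wrist'); save('w10.png',c); o=get_obs();print(o['eef_pos'],o['ee_rot'])
g=cv2.cvtColor(c,cv2.COLOR_RGB2GRAY)
# rim circle: Hough + bail scans
h=cv2.cvtColor(c,cv2.COLOR_RGB2HSV); m=cv2.inRange(h,(0,0,225),(180,40,255)); n,l,s,cc=cv2.connectedComponentsWithStats(m)
for k in range(1,n):
    if 60<s[k,4]<2000: print('white',s[k],cc[k].round(1),plane(cc[k],cam,.081).round(3))
ci=cv2.HoughCircles(cv2.medianBlur(g,3),cv2.HOUGH_GRADIENT,1.2,40,param1=120,param2=25,minRadius=28,maxRadius=45)
if ci is not None:
    for q in ci[0][:6]: print('circ',q.round(1),plane(q[:2],cam,.08).round(3))
u=np.array([np.cos(.22),np.sin(.22),0]);v=np.array([-u[1],u[0],0]);B=np.array([.504,.001,.146]); print('pred tag',proj((.504-.056*u[0],.001-.056*u[1],.081),cam))
for k in (-.035,-.025,.025,.035):
    print(k,[int(cv2.getRectSubPix(g,(1,1),tuple(map(float,proj(B+v*k+u*a,cam))))[0,0]) for a in np.arange(-.03,.0301,.002)])
E
```

```text
clock: 57.9
eef_pos: [0.5241, 0.0077, 0.3514]
ee_rot: [-3.141, 0.0, 0.223]
wrist_force: [-0.3, -0.5, -0.7]
grip_width: 0.0073
grasp_force: 60.0
clock: 59.15
eef_pos: [0.5237, 0.0054, 0.3516]
ee_rot: [3.142, 0.0, 0.22]
wrist_force: [0.6, 0.2, -2.4]
grip_width: 0.0073
grasp_force: 60.0
[0.52367306 0.00534918 0.35165035] [3.14155042e+00 7.89201212e-05 2.19957143e-01]
white [173   2  77  22 213] [199.9   8.6] [0.708 0.142 0.081]
white [331  21  41  25 357] [350.7  36.9] [ 0.719 -0.044  0.081]
white [536  81  24   8 133] [547.   84.5] [ 0.721 -0.306  0.081]
white [ 370   91   68   39 1384] [409.  113.7] [ 0.648 -0.145  0.081]
white [226 125  31  31 765] [241.4 140. ] [0.567 0.064 0.081]
white [  0 132  61  36 627] [ 26.5 153.3] [0.485 0.347 0.081]
white [249 209  21  32 160] [264.5 227.5] [0.452 0.008 0.081]
circ [274.2 191.4  29.4] [0.507 0.006 0.08 ]
circ [305.4  47.4  44.3] [0.695 0.007 0.08 ]
circ [407.4  65.4  43. ] [ 0.704 -0.124  0.08 ]
circ [ 21.  119.4  41.7] [0.529 0.355 0.08 ]
pred tag [276.83940592 231.68245042]
-0.035 [84, 83, 81, 81, 84, 84, 84, 83, 84, 84, 82, 81, 76, 65, 64, 111, 179, 208, 195, 159, 156, 188, 227, 229, 222, 210, 205, 201, 192, 180, 164]
-0.025 [85, 86, 84, 81, 80, 80, 83, 85, 94, 132, 197, 233, 230, 213, 201, 194, 199, 211, 194, 171, 190, 197, 190, 172, 137, 132, 145, 162, 168, 161, 155]
0.025 [86, 83, 81, 81, 86, 88, 96, 140, 208, 219, 162, 123, 116, 116, 123, 166, 204, 206, 170, 125, 116, 129, 146, 155, 160, 160, 161, 161, 162, 174, 194]
0.035 [88, 87, 86, 83, 80, 81, 83, 87, 90, 87, 90, 110, 160, 204, 214, 198, 206, 203, 165, 126, 120, 120, 118, 118, 119, 119, 118, 119, 119, 122, 130]
```

```bash
python3 - <<'E'
from h import *
c=cv2.cvtColor(cv2.imread('pics/w10.png'),cv2.COLOR_BGR2GRAY); f,*cam=grab('wrist'); g=c
u=np.array([np.cos(.22),np.sin(.22),0]);v=np.array([-u[1],u[0],0]);B=np.array([.507,.002,0])
ks=np.arange(-.075,.0751,.003); print((ks*1000).astype(int).tolist())
for z in (.125,.135,.146): print(z,[int(cv2.getRectSubPix(g,(3,3),tuple(map(float,proj(B+v*k+[0,0,z],cam)))).mean()) for k in ks])
# rim left/right crossing on circle line x=+-.02 behind bail
for a in (.02,.028): print(a,[int(cv2.getRectSubPix(g,(1,1),tuple(map(float,proj(B+u*a+v*k+[0,0,.08],cam)))).mean()) for k in ks])
E
```

```text
[-75, -72, -68, -65, -62, -59, -56, -53, -50, -47, -44, -41, -38, -35, -32, -29, -26, -23, -20, -17, -14, -11, -8, -5, -2, 0, 3, 6, 9, 12, 15, 18, 21, 24, 27, 30, 33, 36, 39, 42, 45, 48, 51, 54, 57, 60, 63, 66, 69, 72, 75]
0.125 [55, 55, 55, 56, 56, 57, 57, 61, 94, 115, 113, 119, 144, 158, 149, 167, 178, 173, 153, 152, 143, 103, 95, 104, 119, 138, 152, 160, 160, 159, 160, 160, 152, 134, 125, 124, 127, 128, 158, 191, 129, 116, 140, 157, 124, 84, 81, 82, 83, 84, 84]
0.135 [56, 56, 57, 57, 57, 57, 57, 58, 72, 104, 118, 140, 181, 192, 191, 191, 193, 192, 188, 186, 171, 113, 96, 103, 119, 138, 153, 162, 173, 185, 184, 180, 176, 170, 168, 167, 166, 166, 180, 175, 163, 173, 183, 168, 105, 83, 84, 85, 87, 88, 88]
0.146 [57, 57, 57, 57, 57, 57, 57, 57, 58, 66, 84, 114, 170, 195, 200, 206, 205, 205, 204, 205, 194, 124, 95, 104, 121, 141, 154, 165, 199, 221, 213, 205, 205, 205, 204, 204, 204, 204, 204, 205, 205, 186, 159, 112, 88, 88, 89, 88, 88, 87, 85]
0.02 [58, 58, 58, 58, 59, 60, 60, 61, 61, 59, 60, 80, 185, 225, 191, 163, 160, 163, 162, 164, 161, 157, 142, 105, 113, 139, 161, 179, 195, 199, 199, 198, 199, 198, 198, 199, 192, 143, 139, 213, 163, 79, 72, 72, 73, 73, 78, 85, 84, 84, 83]
0.028 [65, 63, 63, 61, 60, 58, 58, 57, 56, 56, 56, 57, 63, 128, 214, 215, 168, 162, 162, 163, 161, 157, 142, 102, 113, 140, 162, 180, 194, 198, 197, 197, 198, 197, 197, 195, 168, 191, 185, 109, 76, 75, 74, 75, 75, 74, 74, 74, 79, 82, 81]
```

```bash
python3 -m handwheel '[[[0,0.003,-0.005,0.03,0],[0,0.003,-0.005,0.06,0],[0,0.003,-0.005,0.09,0],[0,0.003,-0.005,0.11,0],[0,0.003,-0.005,0.125,0],[0,0.003,-0.005,0.135,0],[0,0.003,-0.005,0.139,0],[0,0.003,-0.005,0.139,0],[0,0.003,-0.005,0.139,0],[0,0.003,-0.005,0.139,0]]]'; python3 -m handwheel '[[[0,-0.008,0,0,0],[0,-0.016,0,0,0],[0,-0.024,0,0,0],[0,-0.032,0,0,0],[0,-0.036,0,0,0],[0,-0.038,0,0,0],[0,-0.038,0,-0.01,0],[0,-0.038,0,-0.02,0],[0,-0.038,0,-0.035,0],[0,-0.038,0,-0.05,0]]]'; python3 -m handwheel '[[[0,0,0,-0.03,0],[0,0,0,-0.06,0],[0,0,0,-0.09,0],[0,0,0,-0.12,0],[0,0,0,-0.15,0],[0,0,0,-0.165,0],[0,0,0,-0.165,0],[0,0,0,-0.165,0],[0,0,0,-0.165,0],[0,0,0,-0.165,0]]]'
python3 - <<'E'
from h import *
n=np.array([.9958,.0918,0]);S=np.array([.656+(.2315-.131)/.4355*.04,.131,.427]); print(S,1000*rel(S-.09*n))
E
```

```text
clock: 60.5
eef_pos: [0.5258, 0.0108, 0.2131]
ee_rot: [3.141, -0.001, 0.22]
wrist_force: [-0.0, 0.1, -1.2]
grip_width: 0.0071
grasp_force: 60.0
clock: 61.75
eef_pos: [0.4884, 0.0025, 0.2637]
ee_rot: [3.141, 0.0, 0.22]
wrist_force: [0.8, -0.2, -3.8]
grip_width: 0.0073
grasp_force: 60.0
clock: 63.0
eef_pos: [0.4882, 0.0027, 0.4271]
ee_rot: [-3.142, 0.001, 0.22]
wrist_force: [0.7, -0.4, -3.4]
grip_width: 0.007
grasp_force: 60.0
[0.66523077 0.131      0.427     ] [ 1.11516959e+02 -9.81066811e+01 -3.29697656e-02]
```

```bash
python3 -m handwheel '[[[0,0.006,-0.005,0,0.1],[0,0.02,-0.017,0,0.2],[0,0.035,-0.03,0,0.3],[0,0.05,-0.044,0,0.4],[0,0.065,-0.057,0,0.5],[0,0.08,-0.07,0,0.6],[0,0.093,-0.082,0,0.73],[0,0.104,-0.091,0,0.73],[0,0.110,-0.097,0,0.73],[0,0.1115,-0.098,0,0.73]]]';python3 -m handwheel '[[[0,0,0,0.01,0],[0,0,0,0.02,0],[0,0,0,0.035,0],[0,0,0,0.05,0],[0,0,0,0.06,0],[0,0,0,0.066,0],[0,0,0,0.066,0],[0,0,0,0.066,0],[0,0,0,0.066,0],[0,0,0,0.066,0]]]'
python3 - <<'E'
from h import *
n=np.array([.9958,.0918,0]);S=np.array([.6652,.131,0])
for d,z in [(-.013,.359),(0,.300)]: print(1000*rel(S+(d-.02)*n+[0,0,z]))
E
```

```text
clock: 64.25
eef_pos: [0.5762, 0.1232, 0.4274]
ee_rot: [3.142, 0.0, 0.093]
wrist_force: [0.1, -0.0, -3.3]
grip_width: 0.007
grasp_force: 60.0
clock: 65.5
eef_pos: [0.576, 0.1223, 0.3619]
ee_rot: [3.141, -0.001, 0.092]
wrist_force: [0.4, -0.7, -3.7]
grip_width: 0.0068
grasp_force: 60.0
[56.62560977 -0.42467264  2.97280859]
[69.59603103 -0.42821433 61.97938233]
```

```bash
python3 -m handwheel '[[[0,0.008,0,0,0],[0,0.018,0,0,0],[0,0.03,0,0,0],[0,0.042,0,0,0],[0,0.052,0,0,0],[0,0.056,0,0,0],[0,0.056,0,0,0],[0,0.056,0,0,0],[0,0.056,0,0,0],[0,0.056,0,0,0]]]'; python3 -m handwheel '[[[0,0.002,0,0.008,0],[0,0.004,0,0.016,0],[0,0.006,0,0.024,0],[0,0.008,0,0.032,0],[0,0.010,0,0.04,0],[0,0.011,0,0.047,0],[0,0.012,0,0.053,0],[0,0.013,0,0.057,0],[0,0.013,0,0.059,0],[0,0.013,0,0.061,0]]]';python3 -m handwheel '[[[0,0,0,0.001,0],[0,0,0,0.002,0],[0,0,0,0.003,0],[0,0,0,0.003,0],[0,0,0,0.003,0],[0,0,0,0.003,0],[0,0,0,0.003,0],[0,0,0,0.003,0],[0,0,0,0.003,0],[0,0,0,0.003,0]]]'
```

```text
clock: 66.75
eef_pos: [0.6314, 0.1276, 0.3618]
ee_rot: [3.141, 0.0, 0.092]
wrist_force: [0.3, -0.0, -4.0]
grip_width: 0.0069
grasp_force: 60.0
clock: 68.0
eef_pos: [0.6446, 0.129, 0.3008]
ee_rot: [-3.141, -0.0, 0.093]
wrist_force: [-0.3, -0.9, -3.6]
grip_width: 0.0069
grasp_force: 60.0
clock: 69.25
eef_pos: [0.6449, 0.1288, 0.2991]
ee_rot: [-3.141, -0.002, 0.093]
wrist_force: [-2.7, 1.4, 5.8]
grip_width: 0.0074
grasp_force: 60.0
```

Seated again. Release, retreat, and verify all three plus the scrap pail numerically.

```bash
python3 -m handwheel '[[[0,0,0,-0.002,0],[0,0,0,-0.002,0],[0.03,0,0,-0.002,0],[0.03,0,0,-0.002,0],[0.03,0,0,-0.002,0],[0.03,0,0,-0.002,0],[0.03,0,0,-0.002,0],[0.03,0,0,-0.02,0],[0.03,0,0,-0.05,0],[0.03,0,0,-0.08,0]]]'
python3 -m handwheel '[[[0.03,0,0,-0.02,0],[0.03,-0.03,0,-0.03,0],[0.03,-0.08,0.03,-0.03,0],[0.03,-0.12,0.06,-0.03,0],[0.03,-0.16,0.1,-0.03,0],[0.03,-0.2,0.15,-0.03,0],[0.03,-0.2,0.2,-0.03,0],[0.03,-0.2,0.25,-0.03,0],[0.03,-0.2,0.3,-0.03,0],[0.03,-0.2,0.35,-0.03,0]]]'
python3 -m handwheel '[[[0.03,0,0,0,0],[0.03,0,0,0,0],[0.03,0,0,0,0],[0.03,0,0,0,0],[0.03,0,0,0,0],[0.03,0,0,0,0],[0.03,0,0,0,0],[0.03,0,0,0,0],[0.03,0,0,0,0],[0.03,0,0,0,0]]]'
python3 - <<'E'
from h import *
s,*sc=grab('scene'); t,*tc=grab('top'); save('send.png',s)
s0=cv2.cvtColor(cv2.resize(cv2.imread('pics/scene0.png'),(560,420)),cv2.COLOR_BGR2RGB); d=(cv2.absdiff(s,s0).max(2)>40).astype(np.uint8)
g=cv2.cvtColor(cv2.medianBlur(s,3),cv2.COLOR_RGB2GRAY)
for S in [(.687,-.109),(.6765,.011),(.6652,.131)]:
    p=proj((*S,.124),sc).astype(int); m=d[p[1]-30:p[1]+30,p[0]-30:p[0]+30]
    tagp=np.round(proj((S[0]-.056,S[1]-.005,.125),sc)).astype(int)
    w=(s[tagp[1]-14:tagp[1]+15,tagp[0]-14:tagp[0]+15].min(2)>205); print('rim',p,'changed',m.sum(),(np.argwhere(m).mean(0)-30).round(1),'white tag px',w.sum(),(np.argwhere(w).mean(0)-14).round(1) if w.any() else None)
# hanging tops + scrap pail in top view
hs=cv2.cvtColor(t,cv2.COLOR_RGB2HSV); m=cv2.inRange(hs,(0,0,130),(180,40,255)); m[:175]=0;m[225:]=0;m[:,:115]=0;m[:,195:]=0
n,l,st,c=cv2.connectedComponentsWithStats(m); i=1+st[1:,4].argmax(); print('scrap blob',st[i],c[i],plane(c[i],tc,.088).round(3))
tags()
E
```

```text
clock: 70.5
eef_pos: [0.6445, 0.129, 0.3784]
ee_rot: [3.141, 0.0, 0.092]
wrist_force: [0.2, 1.4, -0.4]
grip_width: 0.0299
grasp_force: 0.0
clock: 71.75
eef_pos: [0.4779, -0.2395, 0.4078]
ee_rot: [-3.141, -0.001, 0.093]
wrist_force: [1.2, 0.3, -0.2]
grip_width: 0.0299
grasp_force: 0.0
clock: 73.0
eef_pos: [0.4777, -0.2381, 0.4077]
ee_rot: [3.142, 0.0, 0.092]
wrist_force: [-0.5, -0.8, 0.0]
grip_width: 0.0301
grasp_force: 0.0
rim [259 297] changed 2516 [-3.4  1.7] white tag px 161 [ 7.7 -7.4]
rim [304 284] changed 2583 [-0.6 -0.9] white tag px 115 [0.2 3.4]
rim [347 270] changed 2242 [-1.5 -7.1] white tag px 97 [-1.2 -0.8]
scrap blob [150 185  34  33 738] [168.81707317 200.49864499] [0.529 0.343 0.088]
tag [172.5 187.6] 42 [0.573 0.333]
tag [252.9 190.5] 151 [0.556 0.066]
tag [419.7 190.7] 24 [ 0.538 -0.487]
tag [157.2 194.2] 28 [0.553 0.383]
tag [167.7 211.5] 151 [0.493 0.348]
tag [305.6 247.5] 70 [ 0.362 -0.101]
```

```bash
python3 -m handwheel '[[[0.03,0,0,0,0],[0.03,0,0,0,0],[0.03,0,0,0,0],[0.03,0,0,0,0],[0.03,0,0,0,0],[0.03,0,0,0,0],[0.03,0,0,0,0],[0.03,0,0,0,0],[0.03,0,0,0,0],[0.03,0,0,0,0]]]'
python3 - <<'E'
from h import *
s,*sc=grab('scene'); a=cv2.cvtColor(cv2.imread('pics/send.png'),cv2.COLOR_BGR2RGB); print('motion px',int((cv2.absdiff(s,a).max(2)>45)[180:350,200:500].sum()))
print(workorder.job_done())
E
```

```text
clock: 74.4
eef_pos: [0.4777, -0.2381, 0.4077]
ee_rot: [3.142, 0.0, 0.092]
wrist_force: [-0.1, -0.6, -0.0]
grip_width: 0.0302
grasp_force: 0.0
motion px 0
the job is handed in; nothing more can be done
None
```

The job is handed in at about 74 s: by my last checks all three good pails hang on their own S-hooks from the rail and the one scrap pail stands in a crate nest, but the hand-in returned no verdict, and those checks were by pixels and wrist force because my picture allowance was used up.

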